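Turn the griddle over on the stove and hold the dial at ignition

ROBOT

A 6-joint arm with a two-finger parallel gripper is mounted at the origin on the work surface. World frame = base frame: x ahead of the robot, y to its left, z up, the work surface at z = 0. Lengths are in m, angles in rad, forces in N, time in s.
With the tool pointing down it reaches from about 0.4 to 0.825 m from the base axis. Payload 7 kg.
Tool frame: the origin (TCP) lies between the finger pads, 19 mm behind the fingertips; this is the grasp point; x points along the fingers, z is the direction in which the jaws open and shut, and the axes are right-handed (so a half turn about x gives the same grasp; the last joint's range is limited). The gripper opens to 85 mm and grips with 20 to 120 N. Pads are 22 mm wide; open, the fingers measure 114 mm over their backs; the gripper's body (76 mm by 85 mm) begins 54 mm behind the grasp point. The pads swing forward as they close: fully open they stand 13 mm farther back than shut.
Start: joints at [1.581, 0.359, 0.012, 0, -1.224, -0.288], TCP at [0.185, 0.649, 0.25] pointing down, gripper open.
Joint ranges: [-3.07, 3.07], [-1.43, 2.12], [-1.02, 1.25], [-3.03, 1.67], [-3.05, -0], [-3.03, 3.03]. Speed limits (rad/s): [2.39, 2.39, 3.01, 3.14, 3.14, 3.14].

INTERFACE

Orientations are given as a unit quaternion [x, y, z, w].
In Python, from plant import sense, read_camera, arm gives the robot as it stands.
- The arm moves only by the tool jog_arm, never from a script. Its argument "plan" is a list that holds one entry, the list of rows, each a list of 7 numbers: the turn, a rotation vector about the tool's x, y, z in rad, then the shift along the tool's x, y, z in m, then the opening in per cent of the stroke, from 0 (shut) to 100 (fully open). A call has 1 to 12 rows; each row shifts and turns the commanded pose from where the row before left it, along the tool's axes as they then stand; what a row does not reach is not made up. A row lasts 1/12 s, in which the tool goes at most 41.7 mm and 7.16 degrees, less where a joint would pass 70% of its speed; a pose out of reach is approached as far as the arm can. A call with a gripper value outside its range is refused whole. The fingers move at their own pace and stop on an object; the grip force is fixed at half the most. Time passes only in rows, so rows that do not move let the fingers close. It gives the time, the measured TCP pose, the force and the opening at its end, in the units of the state.
- sense(): the state, without advancing time (a new reading comes with each control period).
- read_camera(name): name is "side" or "top"; returns a dict with "image" (384x512x3 uint8, red, green, blue), "camera_matrix" (3x3 intrinsics, pixels), "R" (3x3) and "t" (3): a world point X has camera coordinates R X + t. Camera axes: x right, y down, z forward; pixel columns grow to the right and rows downward; lengths in m; the calibration is good to about 2 mm. A picture is of the moment at which its call begins. There is no depth.
- arm.close_job(): hands the job in, once; it reports no verdict.
The state is a dict: "t": time; "joint_pos": joint angles; "joint_velocities": joint speeds; "joint_efforts": joint torques, N m; "tcp_pos": TCP position; "orientation": TCP orientation; "ft_force": force on the tool from outside, world axes, zero at the start; "moment": the same for the moment, N m; "opening": finger opening in m.
Only numpy, scipy, OpenCV 4.12 (cv2) and the standard library are available. Lean on these libraries where they do the work, as an engineer would, in place of code of your own. Each camera call takes 0.05 s, during which the arm holds its last target. There are 200 camera calls.

TASK

The griddle is lying ribs down on the pot stand: turn it over and lay it flat, ribs up, in the middle of the stove's pan support with its handle out to one side (left or right) of the stove, and let go of it. Then turn the stove's dial clockwise past its first two clicks to the third position and hold it there against its spring: finish while still holding the dial there, and leave the salt dish, the wooden spoon and the pepper mill standing nearby where they are.

Things in the scene. Friction and masses are not known exactly. Their poses are not given: they have to be found in the camera images.
- griddle: reversible dark metal plate, 110 (own x) x 130 (own y) x 12 mm, 0.45 kg; smooth on one face, five 3 mm ribs along own y on the other. Origin: centre of the ribbed face; own z points from ribbed to smooth face. Starts ribs down (z up) on the pot stand, its handle overhanging the stand's +y side. Held lightly (8 N) by the middle of the bar it swings down and hangs below it
- griddle_bar (a point): middle of the griddle's handle, a round steel bar 10 mm thick parallel to the griddle's x, on its +y end: 110 mm from the plate's centre, 45 mm off its near edge, 175 mm from its far edge, 7 mm above the ribbed face (37 mm above the worktop at the start). Legs at own x = -42 and +42 mm join it to the plate. Axes as the griddle
- pot_stand: wooden slatted pot stand, 120 x 120 mm, 30 mm high, fixed to the worktop; origin under its centre
- stove: white one-burner table stove, 280 mm (own x) by 240 mm (own y), fixed to the worktop; its flat deck is 65 mm above the worktop; origin under its centre, own x points away from the robot: dial at the front (-x), pan support behind it
- support (a point): centre of the top of the stove's pan support, a dark steel frame of 8 mm bars, 98 mm (own x) by 180 mm (own y), its top 95 mm above the worktop and 30 mm above the deck; same axes as the stove, 30 mm along own x from the stove's origin
- dial (a joint): dial angle in rad, 0 = off, growing clockwise seen from above, stop at 1.23. Clicks at 0.4 and 0.8, third position at 1.2; a mark on the deck for each. Let go anywhere, a spring turns it back to 0: about 0.06 N m near off, up to 0.17 N m between second and third, about 0.16 N m at the third
- dial_grip (a point): on the upright axis of the black dial, 95 mm above the worktop: height for the TCP to grip. Round skirt 50 mm across, 6 mm thick, on the deck, and on it an upright grip bar 44 mm long, 16 mm thick, reaching 42 mm above the deck. The bar lies along this point's x, which is the stove's x when off and turns with the dial. At own x = -100 mm on the stove
- salt_dish: small white open dish, 52 mm across, 35 mm high; origin under its centre; a bystander
- pepper_mill: dark wooden pepper mill, 54 mm across, 150 mm high; origin under its centre; a bystander
- spoon: wooden spoon 200 mm long lying along its own x axis, in front of the robot; a bystander

How it is judged:
On the way, in this order (a step that is already met when the one before it is completed fails the run):
1. the griddle lies flat, ribs up, on the middle of the pan support with its handle to one side, let go, the dial not yet at the third position (angle between griddle's own z axis and vertical above 3.02 rad and horizontal distance between griddle and support below 0.03 m and angle between the y axis of griddle and the y axis of stove, either way round below 0.3 rad and z of griddle in the frame of support between 0.006 and 0.018 m and contact force between each of the arm, the fingers and griddle below 0.3 N and value of joint dial below 1 rad), for 0.2 s.
2. the dial is turned past the second click to the third position (value of joint dial above 1.08 rad), for 0.2 s.
At the end, for the whole second after the job is handed in: The griddle lies at rest on the pan support, ribs up (within 7 degrees of flat), its centre within 30 mm of the support's, its handle to one side within 17 degrees, not touched by the robot; the robot is holding the dial at the third position (1.08 rad or more) (angle between griddle's own z axis and vertical above 3.02 rad and horizontal distance between griddle and support below 0.03 m and angle between the y axis of griddle and the y axis of stove, either way round below 0.3 rad and z of griddle in the frame of support between 0.006 and 0.018 m and contact force between each of the arm, the fingers and griddle below 0.3 N and value of joint dial above 1.08 rad and contact force between any of the fingers, the arm and stove above 0.5 N and linear speed of griddle below 0.02 m/s); the arm keeps its last pose, push and grip.
It fails at once if the salt dish, the spoon or the pepper mill is moved more than 30 mm (distance of any of salt_dish, pepper_mill, spoon from where it was at the start of the episode above 0.03 m).
It also fails if it takes over 72 s, if anything falls off the work surface, if the arm or the gripper's body presses on something with over 40 N, if the wrist force passes 120 N, or if a joint passes its speed limit or range.

## Working session

There is one attempt and no reset: what is moved stays moved. The work goes in short steps, Python scripts to look and compute and a tool call to move; the robot and the scene stay as the last step left them, time stands still between calls to the robot, and variables do not carry over. Pictures are saved under pics/ and viewed, about 8 in all and at most 12, crops included, and the job is handed in when it is done.

Besides the shell and the picture viewer there is one more tool, called after "Emit:" as a command line: name --argument value ..., lists and objects as JSON in quotes. jog_arm: Moves the arm, as the interface text tells. Its arguments: {"type":"object","properties":{"plan":{"type":"array"}},"required":["plan"]}

```bash
mkdir -p pics; ls; python3 - <<'E'
from plant import sense, read_camera
import cv2,numpy as np
s=sense();print(s)
for n in ("top","side"):
    c=read_camera(n);cv2.imwrite(f"pics/{n}0.png",c["image"][:,:,::-1]);np.savez(f"{n}.npz",K=c["camera_matrix"],R=c["R"],t=c["t"])
    print(n,c["camera_matrix"],c["R"],c["t"],-c["R"].T@c["t"])
    cv2.imwrite(f"pics/{n}0b.png",cv2.resize(c["image"][:,:,::-1],(800,600),interpolation=cv2.INTER_CUBIC))
E
```

```text
pics
{'t': 0.0, 'joint_pos': array([ 1.58111047e+00,  3.59399103e-01,  1.10891828e-02, -3.89724602e-04,
       -1.22409172e+00, -2.88085862e-01]), 'joint_velocities': array([ 0.00082572, -0.00185466, -0.00204062, -0.00102628,  0.00035498,
       -0.00042351]), 'joint_efforts': array([ 1.69150599e-04, -5.83322453e+01,  2.93421525e+01,  6.93690285e+00,
       -5.97874561e-03,  3.52082949e-06]), 'tcp_pos': array([0.1849892 , 0.64869878, 0.24906182]), 'orientation': array([-0.56399197, -0.42554838,  0.56487482, -0.42630749]), 'ft_force': array([0.25036602, 0.82265196, 0.63326533]), 'moment': array([-0.07346181,  0.00556933,  0.03307331]), 'opening': 0.0854820075858936}
top [[458.42795573   0.         259.19422779]
 [  0.         458.42795573 197.16979337]
 [  0.           0.           1.        ]] [[-0.104816   -0.99448612 -0.00331144]
 [-0.97376306  0.10330701 -0.2027638 ]
 [ 0.20198788 -0.01802833 -0.97922208]] [0.10853778 0.55118578 1.2136648 ] [0.30295527 0.07287831 1.3005673 ]
side [[425.28483641   0.         255.0070356 ]
 [  0.         425.28483641 187.53237776]
 [  0.           0.           1.        ]] [[ 0.97591351 -0.21671077 -0.02508498]
 [-0.13737954 -0.5211587  -0.84233038]
 [ 0.16946881  0.82548777 -0.53837744]] [-0.51582314  0.15935432  0.86996091] [ 0.37785956 -0.74687763  0.5896569 ]
```

View pics/top0b.png

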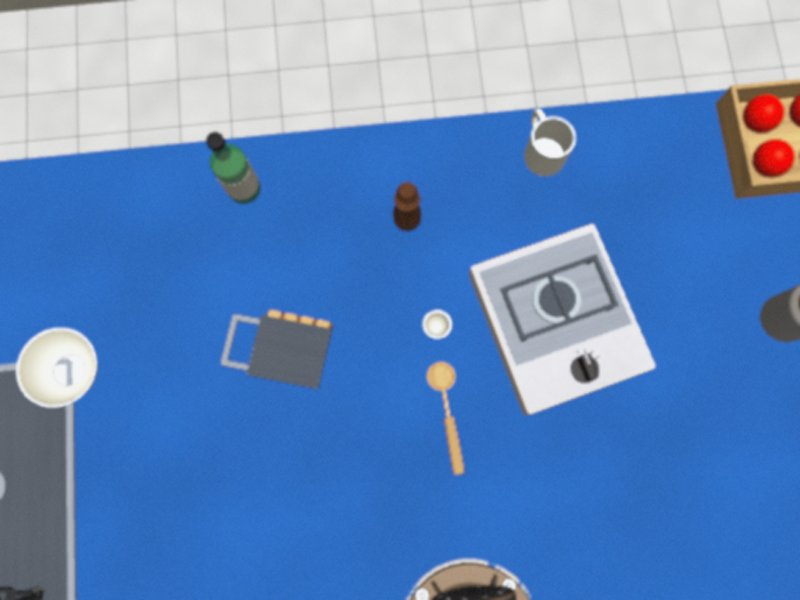

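View pics/side0b.png

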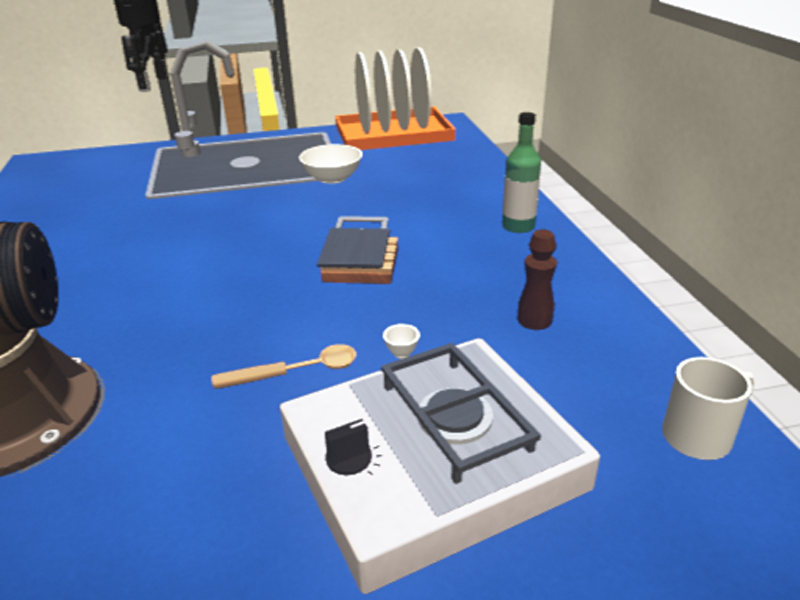

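Both views show everything: the top view (800x600) has the griddle plate at (290,348), its bar at (229,341), the support at (560,300), the dial at (585,368), the salt dish at (437,324) and the mill at (407,210). I'll enlarge crops for the corners.

```bash
cat > h.py <<'E'
import numpy as np,cv2
from scipy.spatial.transform import Rotation as Ro
C={n:np.load(f"{n}.npz") for n in("top","side")}
def bp(n,u,v,z):
    c=C[n];o=-c["R"].T@c["t"];d=c["R"].T@np.linalg.solve(c["K"],[u,v,1.]);return o+d*(z-o[2])/d[2]
def pr(n,X):
    c=C[n];p=c["K"]@(c["R"]@np.array(X)+c["t"]);return p[:2]/p[2]
E
python3 - <<'E'
import cv2,numpy as np
im=cv2.imread("pics/top0.png")
a=cv2.resize(im[190:260,135:220],None,fx=4.5,fy=4.5,interpolation=cv2.INTER_CUBIC)
b=cv2.resize(im[135:270,295:425],None,fx=3.2,fy=3.2,interpolation=cv2.INTER_CUBIC)
print(a.shape,b.shape)
o=np.zeros((max(a.shape[0],b.shape[0]),a.shape[1]+b.shape[1],3),np.uint8);o[:a.shape[0],:a.shape[1]]=a;o[:b.shape[0],a.shape[1]:]=b
cv2.imwrite("pics/c1.png",o)
E
```

```text
(315, 382, 3) (432, 416, 3)
```

View pics/c1.png

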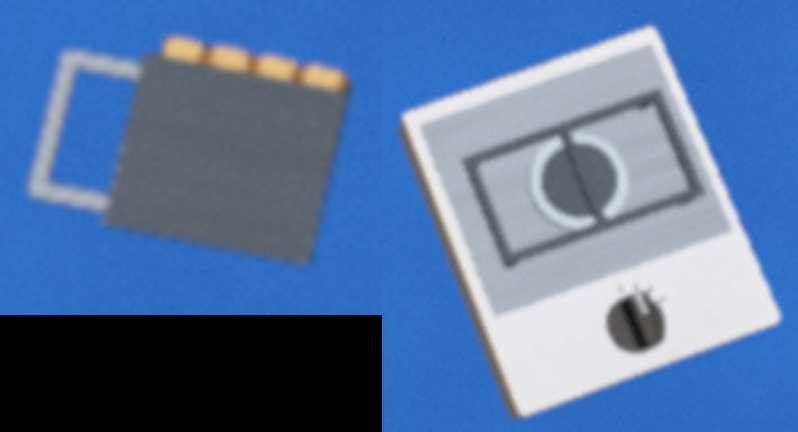

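```bash
python3 - <<'E'
from h import *
A=lambda p,z:bp("top",135+(p[0]+.5)/4.5-.5,190+(p[1]+.5)/4.5-.5,z)[:2]
B=lambda p,z:bp("top",295+(p[0]-382+.5)/3.2-.5,135+(p[1]+.5)/3.2-.5,z)[:2]
ang=lambda d:np.degrees(np.arctan2(d[1],d[0]))
def rep(n,P):
    P=np.array(P);print(n,"c",P.mean(0).round(4),"sides",[round(np.linalg.norm(P[i]-P[i-1]),4) for i in range(4)],"ang",[round(ang(P[i]-P[i-1]),1) for i in range(4)])
rep("plate",[A(p,.042) for p in[(145,55),(347,85),(312,264),(104,222)]])
bb=[A(p,.037) for p in[(72,62),(40,190)]];print("bar",np.mean(bb,0),ang(bb[0]-bb[1]))
rep("stove",[B(p,.065) for p in[(401,113),(653,27),(780,319),(517,417)]])
rep("supp",[B(p,.095) for p in[(464,160),(660,92),(703,192),(508,267)]])
print("dial",B((636,323),.071))
f=.64
for n,p,z in[("salt",(437,324),.035),("milltop",(407,190),.15),("millbase",(408,216),.0),("spoonhead",(441,376),.01),("spoonend",(458,473),.01)]:print(n,bp("top",p[0]*f,p[1]*f,z))
print("side handle",bp("side",362*f,220*f,.037))
for p in [(384,371),(455,348),(539,436),(457,470)]:print("side supp",bp("side",p[0]*f,p[1]*f,.095)[:2])
E
```

```text
plate c [0.5081 0.2621] sides [np.float64(0.1062), np.float64(0.1275), np.float64(0.1124), np.float64(0.1305)] ang [np.float64(-17.3), np.float64(-104.6), np.float64(164.3), np.float64(72.6)]
bar [0.53891932 0.36691636] -17.19709468358732
stove c [ 0.5155 -0.2203] sides [np.float64(0.2779), np.float64(0.2366), np.float64(0.2748), np.float64(0.2394)] ang [np.float64(13.3), np.float64(-76.7), np.float64(-166.1), np.float64(104.0)]
supp c [ 0.5431 -0.2154] sides [np.float64(0.0975), np.float64(0.1786), np.float64(0.0925), np.float64(0.1775)] ang [np.float64(14.4), np.float64(-76.6), np.float64(-166.2), np.float64(105.0)]
dial [ 0.41901705 -0.24589403]
salt [ 0.52890599 -0.00452204  0.035     ]
milltop [0.74358657 0.02683732 0.15      ]
millbase [0.7487561  0.02445916 0.        ]
spoonhead [ 0.43785408 -0.00237097  0.01      ]
spoonend [ 0.2652603  -0.01244127  0.01      ]
side handle [0.54080019 0.36559568 0.037     ]
side supp [ 0.48051373 -0.14938545]
side supp [ 0.5733495  -0.12760992]
side supp [ 0.61417753 -0.29139575]
side supp [ 0.51939658 -0.31516626]
```

```bash
cat >> h.py <<'E'
def goto(p,xa,za):
    """tool-frame shift and turn from the present pose to TCP p, tool x along xa, z along za"""
    from plant import sense
    s=sense();R=Ro.from_quat(s["orientation"]);xa=np.array(xa,float);za=np.array(za,float)
    T=Ro.from_matrix(np.c_[xa,np.cross(za,xa),za]);
    print("turn",(R.inv()*T).as_rotvec().round(4),"shift",R.inv().apply(np.array(p)-s["tcp_pos"]).round(4),"|shift in target frame",T.inv().apply(np.array(p)-s["tcp_pos"]).round(4))
def st():
    from plant import sense
    s=sense();M=Ro.from_quat(s["orientation"]).as_matrix()
    print("t",round(s["t"],2),"p",s["tcp_pos"].round(4),"x",M[:,0].round(3),"z",M[:,2].round(3),"open",round(s["opening"],4),"F",s["ft_force"].round(1),"M",s["moment"].round(2),"q",s["joint_pos"].round(2))
def cs(a):a=np.radians(a);return np.array([np.cos(a),np.sin(a),0])
E
python3 - <<'E'
from h import *
st();b=[.539,.367]
for a in(73.5,-106.5):goto([*b,.15],[0,0,-1],cs(a))
for a in(103.6,-76.4):goto([.419,-.245,.15],[0,0,-1],cs(a))
E
```

```text
t 0.1 p [0.185  0.6487 0.2491] x [-0.    -0.002 -1.   ] z [-0.274 -0.962  0.002] open 0.0854 F [ 0.3 -0.8  0.8] M [ 0.01 -0.02 -0.04] q [ 1.58  0.36  0.01 -0.   -1.22 -0.29]
turn [-3.1315e+00  2.0000e-04  2.4000e-03] shift [0.0994 0.4177 0.1737] |shift in target frame [ 0.0991 -0.4194 -0.1696]
turn [ 0.0101  0.0015 -0.0001] shift [0.0994 0.4177 0.1737] |shift in target frame [0.0991 0.4194 0.1696]
turn [ 2.6263e+00  4.0000e-04 -2.1000e-03] shift [0.1004 0.4702 0.7951] |shift in target frame [ 0.0991 -0.0173 -0.9237]
turn [-5.153e-01  1.500e-03  3.000e-04] shift [0.1004 0.4702 0.7951] |shift in target frame [0.0991 0.0173 0.9237]
```

Emit:
jog_arm --plan '[[[0, 0, 0, 0.006, 0.0348, 0.0145, 47], [0, 0, 0, 0.006, 0.0348, 0.0145, 47], [0, 0, 0, 0.006, 0.0348, 0.0145, 47], [0, 0, 0, 0.006, 0.0348, 0.0145, 47], [0, 0, 0, 0.006, 0.0348, 0.0145, 47], [0, 0, 0, 0.006, 0.0348, 0.0145, 47], [0, 0, 0, 0.006, 0.0348, 0.0145, 47], [0, 0, 0, 0.006, 0.0348, 0.0145, 47], [0, 0, 0, 0.006, 0.0348, 0.0145, 47], [0, 0, 0, 0.006, 0.0348, 0.0145, 47], [0, 0, 0, 0.006, 0.0348, 0.0145, 47], [0, 0, 0, 0.006, 0.0348, 0.0145, 47]]]'

```text
t: 1.1
tcp_pos: [0.54, 0.3658, 0.1774]
orientation: [-0.564, -0.426, 0.565, -0.426]
ft_force: [-0.3, 0.3, 0.2]
opening: 0.0403
```

```bash
python3 - <<'E'
from h import *
st();goto([.539,.367,.049],[0,0,-1],cs(-106.5))
E
```

```text
t 1.1 p [0.54   0.3658 0.1774] x [-0. -0. -1.] z [-0.274 -0.962  0.   ] open 0.0403 F [-0.3  0.3  0.2] M [ 0.1  -0.04  0.06] q [ 0.89  0.37 -0.14 -0.   -1.06  0.4 ]
turn [0.0103 0.0005 0.0003] shift [ 0.1284 -0.0013 -0.001 ] |shift in target frame [ 0.1284 -0.0013 -0.0009]
```

Emit:
jog_arm --plan '[[[0.01, 0, 0, 0.03, -0.001, -0.001, 47], [0, 0, 0, 0.03, 0, 0, 47], [0, 0, 0, 0.025, 0, 0, 47], [0, 0, 0, 0.02, 0, 0, 47], [0, 0, 0, 0.013, 0, 0, 47], [0, 0, 0, 0.01, 0, 0, 47], [0, 0, 0, 0, 0, 0, 47]]]'

```text
t: 1.68
tcp_pos: [0.5372, 0.3674, 0.0474]
orientation: [-0.565, -0.423, 0.568, -0.423]
ft_force: [0.3, -0.1, 0.3]
opening: 0.0401
```

```bash
python3 - <<'E'
from h import *
from plant import read_camera
st()
a=read_camera("top")["image"][185:265,130:230,::-1];b=read_camera("side")["image"][90:200,180:280,::-1]
o=np.zeros((560,800,3),np.uint8);a=cv2.resize(a,(400,320),interpolation=2);b=cv2.resize(b,(400,440),interpolation=2);o[:320,:400]=a;o[:440,400:]=b
cv2.imwrite("pics/g1.png",o[:440])
E
```

```text
t 1.68 p [0.5372 0.3674 0.0474] x [-0.003 -0.003 -1.   ] z [-0.284 -0.959  0.004] open 0.0401 F [ 0.3 -0.1  0.3] M [-0.01  0.05 -0.03] q [ 0.9   0.51 -0.27 -0.   -0.8   0.38]
```

View pics/g1.png

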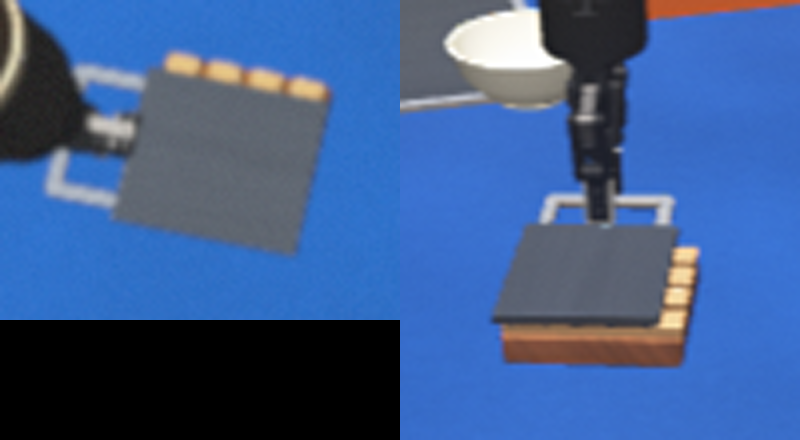

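The side crop shows the fingers at (600,190) straddling the middle of the bar, with the legs at 550 and 665. I'll close and lift.

Emit:
jog_arm --plan '[[[0, 0, 0, 0, 0, 0, 0], [0, 0, 0, 0, 0, 0, 0], [0, 0, 0, 0, 0, 0, 0], [0, 0, 0, 0, 0, 0, 0], [0, 0, 0, 0, 0, 0, 0], [0, 0, 0, 0, 0, 0, 0], [0, 0, 0, -0.01, 0, 0, 0], [0, 0, 0, -0.02, 0, 0, 0], [0, 0, 0, -0.02, 0, 0, 0], [0, 0, 0, -0.02, 0, 0, 0], [0, 0, 0, -0.01, 0, 0, 0], [0, 0, 0, 0, 0, 0, 0]]]'

```text
t: 2.78
tcp_pos: [0.539, 0.3691, 0.1325]
orientation: [0.568, 0.423, -0.565, 0.423]
ft_force: [1.3, 1.7, -1.2]
opening: 0.0072
```

```bash
python3 - <<'E'
from h import *
from plant import read_camera
st()
a=read_camera("top")["image"][165:285,100:250,::-1];b=read_camera("side")["image"][60:200,180:310,::-1]
o=np.zeros((430,800,3),np.uint8);a=cv2.resize(a,(400,320),interpolation=2);b=cv2.resize(b,(400,430),interpolation=2);o[:320,:400]=a;o[:,400:]=b
cv2.imwrite("pics/g2.png",o)
E
```

```text
t 2.78 p [0.539  0.3691 0.1325] x [ 0.002  0.003 -1.   ] z [-0.284 -0.959 -0.003] open 0.0072 F [ 1.3  1.7 -1.2] M [ 0.67 -0.16 -0.05] q [ 0.9   0.41 -0.19  0.   -0.96  0.38]
```

View pics/g2.png

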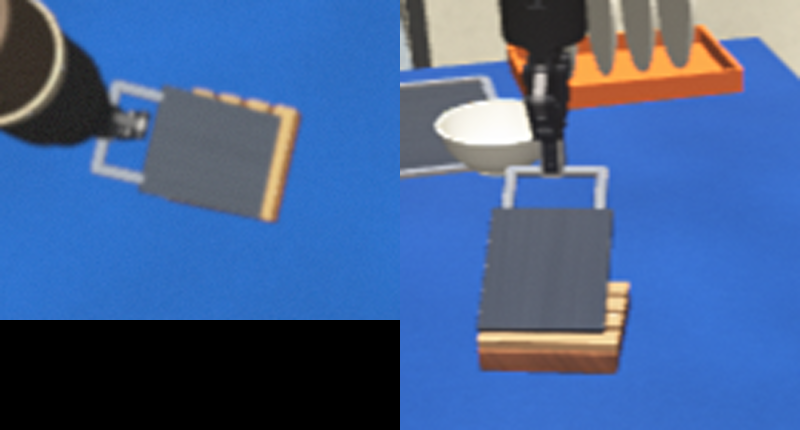

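The plate tilts with its far edge still on the stand, so it swings about the bar as described. I'll lift on.

Emit:
jog_arm --plan '[[[0, 0, 0, -0.02, 0, 0, 0], [0, 0, 0, -0.02, 0, 0, 0], [0, 0, 0, -0.02, 0, 0, 0], [0, 0, 0, -0.02, 0, 0, 0], [0, 0, 0, -0.02, 0, 0, 0], [0, 0, 0, -0.02, 0, 0, 0], [0, 0, 0, -0.02, 0, 0, 0], [0, 0, 0, -0.02, 0, 0, 0], [0, 0, 0, -0.02, 0, 0, 0], [0, 0, 0, -0.02, 0, 0, 0], [0, 0, 0, -0.01, 0, 0, 0], [0, 0, 0, 0, 0, 0, 0]]]'

```text
t: 3.88
tcp_pos: [0.5389, 0.3688, 0.3415]
orientation: [0.567, 0.423, -0.566, 0.423]
ft_force: [-0.8, -0.2, 0.8]
opening: 0.0004
```

```bash
python3 - <<'E'
from h import *
from plant import read_camera
st()
a=read_camera("top")["image"][165:285,100:250,::-1];b=read_camera("side")["image"][30:200,160:320,::-1]
o=np.zeros((430,800,3),np.uint8);a=cv2.resize(a,(400,320),interpolation=2);b=cv2.resize(b,(400,425),interpolation=2);o[:320,:400]=a;o[:425,400:]=b
cv2.imwrite("pics/g3.png",o);st()
E
```

```text
t 3.88 p [0.5389 0.3688 0.3415] x [ 0.002  0.001 -1.   ] z [-0.284 -0.959 -0.002] open 0.0004 F [-0.8 -0.2  0.8] M [ 0.02 -0.04 -0.02] q [ 0.9   0.28  0.11  0.   -1.39  0.38]
t 3.98 p [0.538  0.3684 0.3385] x [-0.001 -0.001 -1.   ] z [-0.284 -0.959  0.001] open -0.0 F [ 0.4  0.4 -0.2] M [-0.05  0.   -0.05] q [ 0.9   0.28  0.1  -0.   -1.39  0.38]
```

View pics/g3.png

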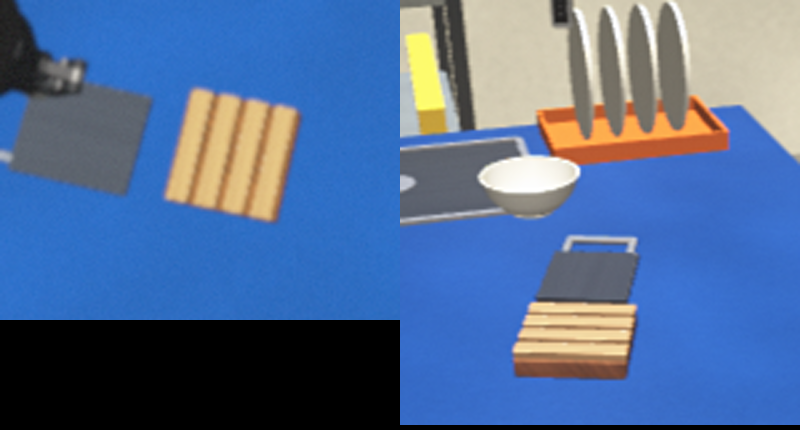

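The grip failed: the bar rolled out past the fingertips because I gripped it near the tips. The griddle now lies smooth side up on the worktop behind the stand, and the gripper is empty. I'll locate it again.

```bash
python3 - <<'E'
from h import *
from plant import read_camera
a=read_camera("top")["image"][:,:,::-1];b=read_camera("side")["image"][:,:,::-1]
cv2.imwrite("pics/t4.png",a);cv2.imwrite("pics/s4.png",b)
a=cv2.resize(a[185:255,70:170],None,fx=4,fy=4,interpolation=2);b=cv2.resize(b[115:190,195:265],None,fx=5.6,fy=5.6,interpolation=2)
print(a.shape,b.shape)
o=np.zeros((max(a.shape[0],b.shape[0]),a.shape[1]+b.shape[1],3),np.uint8);o[:a.shape[0],:a.shape[1]]=a;o[:b.shape[0],a.shape[1]:]=b
cv2.imwrite("pics/g4.png",o)
E
```

```text
(280, 400, 3) (420, 392, 3)
```

View pics/g4.png

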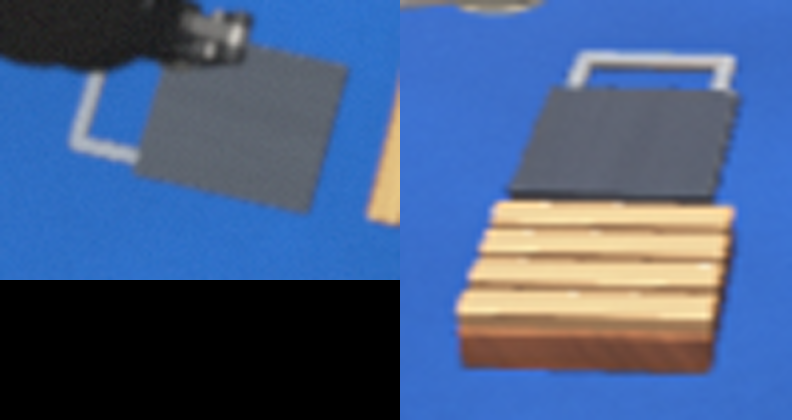

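```bash
python3 - <<'E'
from h import *
A=lambda p,z:bp("top",70+(p[0]+.5)/4-.5,185+(p[1]+.5)/4-.5,z)[:2]
B=lambda p,z:bp("side",195+(p[0]-400+.5)/5.6-.5,115+(p[1]+.5)/5.6-.5,z)[:2]
ang=lambda d:np.degrees(np.arctan2(d[1],d[0]))
f1,f2,n2=A((347,66),.012),A((308,213),.012),A((133,170),.012);bc=A((78,146),.007)
print(f1,f2,n2,bc,np.linalg.norm(f1-f2),np.linalg.norm(n2-f2),ang(f1-f2),ang(n2-f2))
c=(f1+n2)/2;print("c",c)
for a in(ang(n2-f2),ang(f1-f2)+90):print("bar",c+.11*cs(a)[:2])
s1,s2=B((583,57),.008),B((733,61),.008);print("side bar",s1,s2,(s1+s2)/2,ang(s2-s1))
# stand from earlier lifted picture g3 top crop (scale 400/150,origin 100,165)
T=lambda p:bp("top",100+(p[0]+.5)/2.667-.5,165+(p[1]+.5)/2.667-.5,.03)[:2]
P=np.array([T(p) for p in[(192,88),(300,107),(277,221),(165,203)]]);print("stand",P.mean(0),P,[ang(P[i]-P[i-1]) for i in range(4)])
for dz in(.007,.037):print(dz)
E
```

```text
[0.58833958 0.34356263] [0.48563691 0.3772286 ] [0.52925428 0.49900075] [0.55155532 0.53910677] 0.10807976646287851 0.12934810113901435 -18.149161665105755 70.29306620932226
c [0.55879693 0.42128169]
bar [0.59588994 0.52483896]
bar [0.59306104 0.52580906]
side bar [0.55568673 0.5457347 ] [0.64014371 0.51608021] [0.59791522 0.53090746] -19.347171979119462
stand [0.51426416 0.25739   ] [[0.58970647 0.29606592]
 [0.55715057 0.18372847]
 [0.43963393 0.21761105]
 [0.47056566 0.33215457]] [np.float64(-16.8519543884315), np.float64(-106.16183014512761), np.float64(163.91658813538032), np.float64(74.88809886003949)]
0.007
0.037
```

```bash
python3 - <<'E'
from h import *
st();goto([.5955,.528,.1],[0,0,-1],cs(-108.7))
E
```

```text
t 4.08 p [0.5378 0.3682 0.3379] x [-0.002 -0.002 -1.   ] z [-0.284 -0.959  0.003] open 0.0002 F [-0.2 -0.9 -0.5] M [ 0.02 -0.04  0.01] q [ 0.9   0.28  0.1  -0.   -1.39  0.38]
turn [0.0385 0.0026 0.0016] shift [ 0.2374  0.0103 -0.1703] |shift in target frame [ 0.2379  0.0034 -0.1699]
```

Emit:
jog_arm --plan '[[[0.038, 0.0026, 0, 0, 0.003, -0.028, 25], [0, 0, 0, 0, 0, -0.0285, 25], [0, 0, 0, 0, 0, -0.0285, 25], [0, 0, 0, 0, 0, -0.0285, 25], [0, 0, 0, 0, 0, -0.0285, 25], [0, 0, 0, 0, 0, -0.028, 25], [0, 0, 0, 0.038, 0, 0, 25], [0, 0, 0, 0.038, 0, 0, 25], [0, 0, 0, 0.038, 0, 0, 25], [0, 0, 0, 0.038, 0, 0, 25], [0, 0, 0, 0.038, 0, 0, 25], [0, 0, 0, 0.038, 0, 0, 25]]]'

```text
t: 5.08
tcp_pos: [0.594, 0.5287, 0.1089]
orientation: [-0.574, -0.413, 0.575, -0.412]
ft_force: [0.6, 0.4, 0.7]
opening: 0.0212
```

Emit:
jog_arm --plan '[[[0, 0, 0, 0.02, 0, 0, 25], [0, 0, 0, 0.02, 0, 0, 25], [0, 0, 0, 0.01, 0, 0, 25], [0, 0, 0, 0, 0, 0, 25], [0, 0, 0, 0, 0, 0, 25]]]'

```text
t: 5.5
tcp_pos: [0.5947, 0.5294, 0.0617]
orientation: [0.575, 0.413, -0.574, 0.412]
ft_force: [0.3, 0.5, 0.8]
opening: 0.021
```

```bash
python3 - <<'E'
from h import *
from plant import read_camera
st();goto([.5955,.528,.021],[0,0,-1],cs(-108.7))
a=read_camera("top")["image"][185:255,70:170,::-1];b=read_camera("side")["image"][95:170,195:265,::-1]
a=cv2.resize(a,None,fx=4,fy=4,interpolation=2);b=cv2.resize(b,None,fx=5.6,fy=5.6,interpolation=2)
o=np.zeros((420,792,3),np.uint8);o[:280,:400]=a;o[:,400:]=b
cv2.imwrite("pics/g5.png",o)
E
```

```text
t 5.5 p [0.5947 0.5294 0.0617] x [ 0.     0.001 -1.   ] z [-0.32  -0.947 -0.001] open 0.021 F [0.3 0.5 0.8] M [-0.06 -0.02 -0.  ] q [ 0.97  0.69  0.12 -0.   -1.01  0.28]
turn [ 0.0007 -0.0011  0.0002] shift [0.0407 0.0012 0.0012] |shift in target frame [0.0407 0.0012 0.0011]
```

View pics/g5.png

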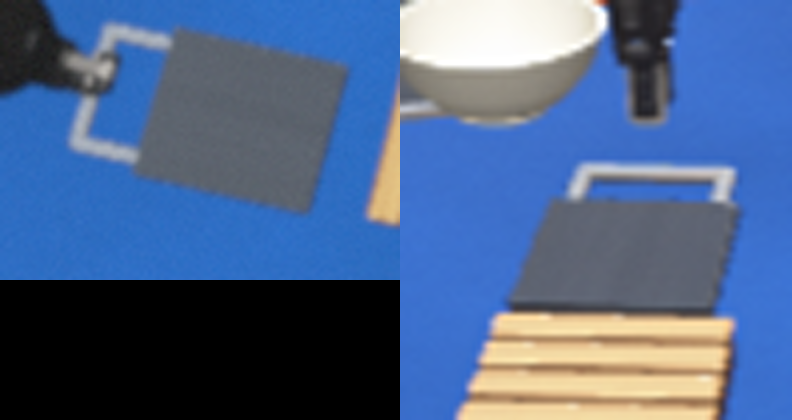

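```bash
python3 - <<'E'
from h import *
A=lambda p,z:bp("top",70+(p[0]+.5)/4-.5,185+(p[1]+.5)/4-.5,z)[:2]
B=lambda p,z:bp("side",195+(p[0]-400+.5)/5.6-.5,95+(p[1]+.5)/5.6-.5,z)[:2]
b1,b2=A((110,33),.007),A((77,143),.007);print(b1,b2,(b1+b2)/2)
s1,s2=B((583,170),.008),B((733,175),.008);print(s1,s2,(s1+s2)/2)
X=[.5947,.5294,.0427];p=pr("side",X);print("tip side px",(p[0]-195+.5)*5.6+399.5,(p[1]-95+.5)*5.6-.5)
E
```

```text
[0.6318181  0.51361284] [0.55379932 0.53975278] [0.59280871 0.52668281]
[0.55545308 0.5443188 ] [0.6395366 0.5133216] [0.59749484 0.5288202 ]
tip side px 650.2053271789106 117.66783462020703
```

Emit:
jog_arm --plan '[[[0, 0, 0, 0.02, 0.001, 0.001, 25], [0, 0, 0, 0.012, 0, 0, 25], [0, 0, 0, 0.006, 0, 0, 25], [0, 0, 0, 0.002, 0, 0, 25], [0, 0, 0, 0, 0, 0, 25], [0, 0, 0, 0, 0, 0, 25]]]'

```text
t: 6.1
tcp_pos: [0.5957, 0.5289, 0.0231]
orientation: [0.575, 0.413, -0.573, 0.412]
ft_force: [-0.6, -0.1, 0.2]
opening: 0.0214
```

Emit:
jog_arm --plan '[[[0, 0, 0, 0, 0, 0, 0], [0, 0, 0, 0, 0, 0, 0], [0, 0, 0, 0, 0, 0, 0], [0, 0, 0, 0, 0, 0, 0], [0, 0, 0, 0, 0, 0, 0], [0, 0, 0, 0, 0, 0, 0]]]'

```text
t: 6.6
tcp_pos: [0.5958, 0.5289, 0.0232]
orientation: [0.576, 0.413, -0.573, 0.412]
ft_force: [-0.4, -0.0, 5.7]
opening: 0.0068
```

Emit:
jog_arm --plan '[[[0, 0, 0, 0, 0, 0, 20], [0, 0, 0, 0, 0, 0, 20], [0, 0, 0, 0, 0, 0, 20], [0, 0, 0, 0.002, 0, 0, 20], [0, 0, 0, 0.001, 0, 0, 20], [0, 0, 0, 0, 0, 0, 20]]]'

```text
t: 7.1
tcp_pos: [0.5954, 0.5284, 0.0191]
orientation: [0.575, 0.413, -0.574, 0.412]
ft_force: [-1.4, -0.6, 2.5]
opening: 0.0171
```

Emit:
jog_arm --plan '[[[0, 0, 0, 0.001, 0, 0, 20], [0, 0, 0, 0, 0, 0, 20]]]'

```text
t: 7.27
tcp_pos: [0.5954, 0.5284, 0.0191]
orientation: [0.575, 0.413, -0.574, 0.412]
ft_force: [-2.5, -2.2, 6.7]
opening: 0.017
```

Emit:
jog_arm --plan '[[[0, 0, 0, 0, 0, 0, 0], [0, 0, 0, 0, 0, 0, 0], [0, 0, 0, 0, 0, 0, 0], [0, 0, 0, 0, 0, 0, 0], [0, 0, 0, 0, 0, 0, 0], [0, 0, 0, 0, 0, 0, 0]]]'

```text
t: 7.77
tcp_pos: [0.5956, 0.5284, 0.0193]
orientation: [0.575, 0.413, -0.574, 0.412]
ft_force: [-2.2, -1.9, 7.2]
opening: 0.0072
```

Emit:
jog_arm --plan '[[[0, 0.05, 0, -0.0088, 0, 0.001, 0], [0, 0.1, 0, -0.0175, 0, 0.002, 0], [0, 0.1, 0, -0.0175, 0, 0.002, 0], [0, 0.1, 0, -0.0175, 0, 0.002, 0], [0, 0, 0, 0, 0, 0, 0], [0, 0, 0, 0, 0, 0, 0]]]'

```text
t: 8.27
tcp_pos: [0.5907, 0.5128, 0.079]
orientation: [0.667, 0.478, -0.465, 0.333]
ft_force: [0.7, -1.2, -2.4]
opening: 0.0068
```

```bash
python3 - <<'E'
from h import *
st()
E
```

```text
t 8.27 p [0.5907 0.5128 0.079 ] x [ 0.111  0.327 -0.938] z [-0.302 -0.888 -0.346] open 0.0068 F [ 0.7 -1.2 -2.4] M [-1.63  0.51 -0.01] q [ 0.9   0.53 -0.11 -0.2  -0.61  0.49]
```

Emit:
jog_arm --plan '[[[0, 0.1, 0, -0.0175, 0, 0.002, 0], [0, 0.1, 0, -0.0175, 0, 0.002, 0], [0, 0.1, 0, -0.0175, 0, 0.002, 0], [0, 0.1, 0, -0.0175, 0, 0.002, 0], [0, 0.1, 0, -0.0175, 0, 0.002, 0], [0, 0, 0, 0, 0, 0, 0], [0, 0, 0, 0, 0, 0, 0]]]'

```text
t: 8.85
tcp_pos: [0.5763, 0.4674, 0.1371]
orientation: [0.75, 0.54, -0.312, 0.22]
ft_force: [-0.5, 0.8, -0.5]
opening: 0.0076
```

```bash
python3 - <<'E'
from h import *
from plant import read_camera
st()
cv2.imwrite("pics/s6.png",read_camera("side")["image"][:,:,::-1])
E
```

```text
t 8.85 p [0.5763 0.4674 0.1371] x [ 0.223  0.673 -0.705] z [-0.231 -0.666 -0.709] open 0.0076 F [-0.5  0.8 -0.5] M [-2.18  0.75  0.04] q [ 0.64  0.37 -0.17 -0.93 -0.53  1.31]
```

```bash
python3 - <<'E'
import cv2
a=cv2.imread("pics/s6.png")[40:200,160:320];cv2.imwrite("pics/s6c.png",cv2.resize(a,(600,600),interpolation=2))
E
```

```text
(no output)
```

View pics/s6c.png

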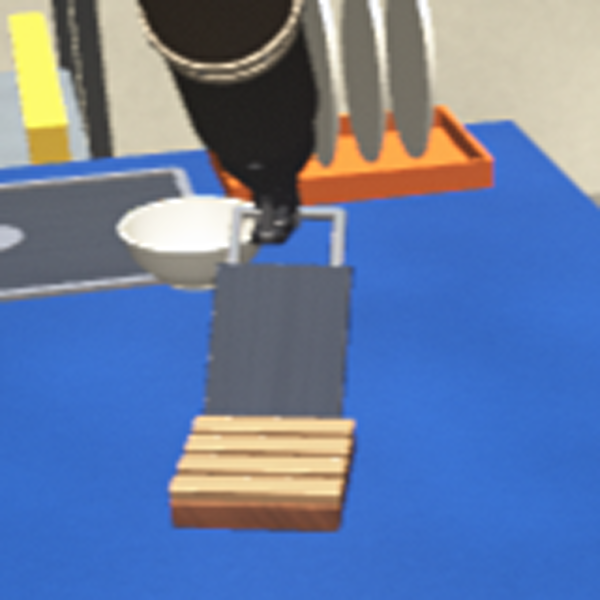

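The griddle is held at about 45°: the bar is at (285,213) and the gripper at (270,225), a little left of the middle. I'll tilt further and then lift.

Emit:
jog_arm --plan '[[[0, 0.1, 0, -0.0175, 0, 0.002, 0], [0, 0.1, 0, -0.0175, 0, 0.002, 0], [0, 0.1, 0, -0.0175, 0, 0.002, 0], [0, 0.1, 0, -0.0175, 0, 0.002, 0], [0, 0, 0, -0.006, 0, -0.014, 0], [0, 0, 0, -0.008, 0, -0.018, 0], [0, 0, 0, -0.008, 0, -0.018, 0], [0, 0, 0, -0.008, 0, -0.018, 0], [0, 0, 0, 0, 0, 0, 0], [0, 0, 0, 0, 0, 0, 0]]]'

```text
t: 9.73
tcp_pos: [0.5568, 0.4237, 0.2353]
orientation: [0.786, 0.573, -0.192, 0.13]
ft_force: [-0.0, -0.4, -4.2]
opening: 0.0073
```

```bash
python3 - <<'E'
from h import *
st()
from plant import sense
s=sense();M=Ro.from_quat(s["orientation"]).as_matrix()
print("tilt",np.degrees(np.arcsin(-M[2,2])),"bar",s["tcp_pos"]+.012*M[:,0],"far edge",s["tcp_pos"]+.019*M[:,0]+.175*M[:,2])
th=np.arcsin(-M[2,2]);y=cs(73.5);Z=np.array([0,0,1.])
xa=-np.cos(th)*Z+np.sin(th)*y;za=-np.cos(th)*y-np.sin(th)*Z
far=np.array([.4895,.1997,.034]);goto(far-.175*za-.019*xa,xa,za)
E
```

```text
t 9.73 p [0.5568 0.4237 0.2353] x [ 0.269  0.851 -0.45 ] z [-0.153 -0.424 -0.893] open 0.0073 F [-0.  -0.4 -4.2] M [-4.01  1.35  0.04] q [ 0.34  0.26 -0.23 -1.37 -0.82  1.81]
tilt 63.20814048495272 bar [0.56003949 0.4339333  0.22986531] far edge [0.53516291 0.36568872 0.07049834]
turn [-0.0262 -0.0005 -0.0162] shift [-0.1371  0.0042  0.11  ] |shift in target frame [-0.1371 -0.0009  0.1101]
```

Emit:
jog_arm --plan '[[[-0.026, 0, -0.016, -0.01, 0, 0.008, 0], [0, 0, 0, -0.0182, 0, 0.0146, 0], [0, 0, 0, -0.0182, 0, 0.0146, 0], [0, 0, 0, -0.0182, 0, 0.0146, 0], [0, 0, 0, -0.0182, 0, 0.0146, 0], [0, 0, 0, -0.0182, 0, 0.0146, 0], [0, 0, 0, -0.0182, 0, 0.0146, 0], [0, 0, 0, -0.0182, 0, 0.0146, 0], [0, 0, 0, 0, 0, 0, 0], [0, 0, 0, 0, 0, 0, 0]]]'

```text
t: 10.57
tcp_pos: [0.5089, 0.2619, 0.2046]
orientation: [0.781, 0.583, -0.18, 0.134]
ft_force: [-3.6, 9.6, 28.3]
opening: 0.0075
```

```bash
python3 - <<'E'
from h import *
from plant import read_camera,sense
st()
s=sense();M=Ro.from_quat(s["orientation"]).as_matrix()
print("tilt",np.degrees(np.arcsin(-M[2,2])),"bar",s["tcp_pos"]+.012*M[:,0],"far edge",s["tcp_pos"]+.019*M[:,0]+.175*M[:,2])
a=read_camera("side")["image"][40:200,160:320,::-1];cv2.imwrite("pics/s7.png",cv2.resize(a,(600,600),interpolation=2))
E
```

```text
t 10.57 p [0.5089 0.2619 0.2046] x [ 0.255  0.862 -0.437] z [-0.124 -0.419 -0.899] open 0.0075 F [-3.6  9.6 28.3] M [ 7.3  -1.02  1.88] q [ 0.    0.25 -0.37 -1.34 -1.09  2.07]
tilt 64.08018869407708 bar [0.51191551 0.27223113 0.19938631] far edge [0.4919672  0.20492623 0.03893035]
```

View pics/s7.png

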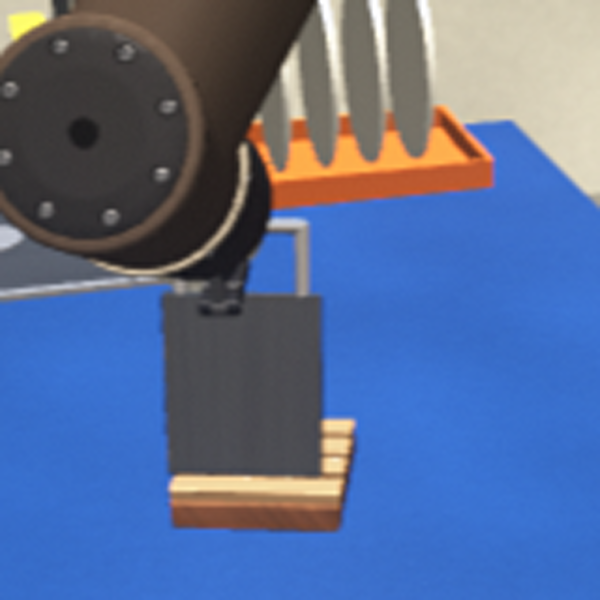

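The far edge stands on the front of the stand (row 475), with the arm pressing about 28 N. I'll ease off and lay the plate back, ribs down.

Emit:
jog_arm --plan '[[[0, 0, 0, -0.003, 0, -0.007, 0], [0, -0.1, 0, 0.0175, 0, -0.002, 0], [0, -0.1, 0, 0.0175, 0, -0.002, 0], [0, -0.1, 0, 0.0175, 0, -0.002, 0], [0, 0, 0, 0, 0, 0, 0]]]'

```text
t: 11.03
tcp_pos: [0.5223, 0.3116, 0.1877]
orientation: [0.743, 0.556, -0.296, 0.224]
ft_force: [5.2, 8.6, 16.0]
opening: 0.0068
```

```bash
cat > b.py <<'E'
from h import *
from plant import sense
st();s=sense();M=Ro.from_quat(s["orientation"]).as_matrix()
print("tilt",np.degrees(np.arcsin(-M[2,2])),"bar",s["tcp_pos"]+.012*M[:,0],"far edge",s["tcp_pos"]+.019*M[:,0]+.175*M[:,2])
E
python3 b.py
```

```text
t 11.03 p [0.5223 0.3116 0.1877] x [ 0.205  0.695 -0.689] z [-0.191 -0.662 -0.724] open 0.0068 F [ 5.2  8.6 16. ] M [ 4.41 -2.08 -0.7 ] q [ 0.39  0.18 -0.31 -0.96 -0.76  1.52]
tilt 46.409530416925904 bar [0.52474489 0.31991476 0.17946632] far edge [0.49268093 0.20885846 0.04788972]
```

Emit:
jog_arm --plan '[[[0, 0, 0, -0.007, 0, -0.007, 0], [0, 0, 0, -0.007, 0, -0.007, 0], [0, 0, 0, 0, 0, 0, 0], [0, 0, 0, 0, 0, 0, 0]]]'

```text
t: 11.37
tcp_pos: [0.5203, 0.3029, 0.2021]
orientation: [0.744, 0.555, -0.299, 0.222]
ft_force: [-0.1, 0.1, -5.3]
opening: 0.0072
```

```bash
python3 b.py; python3 - <<'E'
from h import *
from plant import read_camera
a=read_camera("side")["image"][40:200,160:320,::-1];cv2.imwrite("pics/s8.png",cv2.resize(a,(400,400),interpolation=2))
b=read_camera("top")["image"][150:270,110:230,::-1]
cv2.imwrite("pics/s8.png",np.hstack([cv2.resize(a,(400,400),interpolation=2),cv2.resize(b,(400,400),interpolation=2)]))
E
```

```text
t 11.37 p [0.5203 0.3029 0.2021] x [ 0.205  0.693 -0.691] z [-0.199 -0.662 -0.723] open 0.0072 F [-0.1  0.1 -5.3] M [-3.15  0.97  0.03] q [ 0.38  0.15 -0.31 -0.94 -0.78  1.48]
tilt 46.29201850281758 bar [0.52280227 0.31121562 0.1938052 ] far edge [0.48939386 0.20027475 0.06246593]
```

View pics/s8.png

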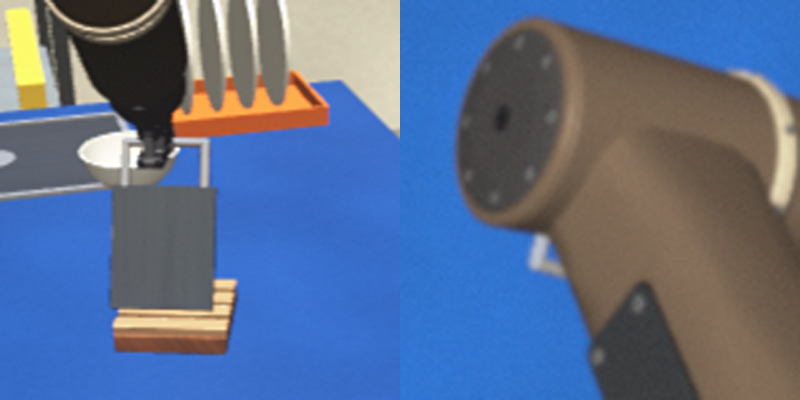

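```bash
python3 - <<'E'
from h import *
bar=np.array([.5228,.3112,.1938]);y=cs(73.5);Z=np.array([0,0,1.])
for d in(45,50,55,60,65,70,75,80,90):
    th=np.radians(d);e=bar-.175*(np.cos(th)*y+np.sin(th)*Z);p=pr("side",e);n=pr("side",bar-.045*(np.cos(th)*y+np.sin(th)*Z));print(d,(p-[160,40])*2.5,(n-[160,40])*2.5)
print((pr("side",bar)-[160,40])*2.5)
E
```

```text
45 [154.94306754 302.49354222] [160.94978642 181.62605291]
50 [157.09617317 305.97004229] [161.47418964 182.92848521]
55 [159.23533536 308.08938283] [162.00624557 183.90363627]
60 [161.34453035 308.89018358] [162.54180479 184.54748069]
65 [163.40925368 308.41944226] [163.07677744 184.85862081]
70 [165.41650025 306.73072743] [163.60716326 184.83818999]
75 [167.35471137 303.88255262] [164.12907844 184.48973954]
80 [169.21369696 299.93695011] [164.63877928 183.81911291]
90 [172.6594919  289.01206826] [165.60738383 181.54535143]
[162.959277  141.1909858]
```

The plate hangs free at about 58°, having slipped 12° in the grip, and its far edge is at (160,309). I'll shift it and lay it back with that offset.

Emit:
jog_arm --plan '[[[0, 0, 0, -0.0083, 0, 0.008, 0], [0, 0, 0, -0.0083, 0, 0.008, 0], [0, -0.1, 0, 0.0171, 0, -0.0055, 0], [0, -0.1, 0, 0.0171, 0, -0.0055, 0], [0, -0.1, 0, 0.0171, 0, -0.0055, 0], [0, -0.1, 0, 0.0171, 0, -0.0055, 0], [0, -0.1, 0, 0.0171, 0, -0.0055, 0], [0, -0.1, 0, 0.0171, 0, -0.0055, 0], [0, -0.1, 0, 0.0171, 0, -0.0055, 0], [0, -0.1, 0, 0.0171, 0, -0.0055, 0], [0, 0, 0, 0, 0, 0, 0]]]'

```text
t: 12.38
tcp_pos: [0.5411, 0.3721, 0.101]
orientation: [0.572, 0.429, -0.562, 0.416]
ft_force: [1.2, 1.9, -1.1]
opening: 0.0069
```

```bash
python3 b.py
```

```text
t 12.38 p [0.5411 0.3721 0.101 ] x [ 0.001  0.023 -1.   ] z [-0.286 -0.958 -0.022] open 0.0069 F [ 1.2  1.9 -1.1] M [ 0.57 -0.07 -0.05] q [ 0.89  0.44 -0.21 -0.02 -0.89  0.4 ]
tilt 1.2711020568340372 bar [0.54108374 0.37240013 0.08901504] far edge [0.49107205 0.2049055  0.07813483]
```

Emit:
jog_arm --plan '[[[0, 0, 0, 0.012, 0, 0, 0], [0, 0, 0, 0.012, 0, 0, 0], [0, 0, 0, 0.012, 0, 0, 0], [0, 0, 0, 0.006, 0, 0, 0], [0, 0, 0, 0, 0, 0, 0]]]'

```text
t: 12.8
tcp_pos: [0.5407, 0.3706, 0.0627]
orientation: [0.575, 0.43, -0.56, 0.413]
ft_force: [-1.2, -0.1, -1.0]
opening: 0.007
```

Emit:
jog_arm --plan '[[[0, 0, 0, 0.004, 0, 0, 0], [0, 0, 0, 0.004, 0, 0, 0], [0, 0, 0, 0, 0, 0, 0]]]'

```text
t: 13.05
tcp_pos: [0.5416, 0.3722, 0.056]
orientation: [0.576, 0.43, -0.559, 0.414]
ft_force: [0.9, -0.9, -2.1]
opening: 0.0067
```

Emit:
jog_arm --plan '[[[0, 0, 0, 0.004, 0, 0, 0], [0, 0, 0, 0, 0, 0, 0], [0, 0, 0, 0, 0, 0, 35], [0, 0, 0, 0, 0, 0, 35], [0, 0, 0, 0, 0, 0, 35], [0, 0, 0, 0, 0, 0, 35], [0, 0, 0, 0, 0, 0, 35], [0, 0, 0, 0, 0, 0, 35]]]'

```text
t: 13.72
tcp_pos: [0.5415, 0.373, 0.0524]
orientation: [0.576, 0.43, -0.558, 0.414]
ft_force: [0.1, -0.3, 0.1]
opening: 0.0298
```

```bash
python3 b.py; python3 - <<'E'
from h import *
from plant import read_camera
goto([.541,.372,.05],[0,0,-1],cs(-106.5))
a=read_camera("top")["image"][185:265,130:230,::-1];b=read_camera("side")["image"][90:200,180:280,::-1]
o=np.zeros((440,800,3),np.uint8);o[:320,:400]=cv2.resize(a,(400,320),interpolation=2);o[:440,400:]=cv2.resize(b,(400,440),interpolation=2)
cv2.imwrite("pics/g9.png",o)
E
```

```text
t 13.72 p [0.5415 0.373  0.0524] x [ 0.006  0.033 -0.999] z [-0.287 -0.957 -0.034] open 0.0298 F [ 0.1 -0.3  0.1] M [-0.17  0.03 -0.06] q [ 0.89  0.5  -0.26 -0.02 -0.78  0.41]
tilt 1.9310985269378136 bar [0.54162221 0.37339183 0.04037954] far edge [0.49141537 0.20609855 0.02748647]
turn [-0.0034 -0.0337  0.0035] shift [ 0.0023 -0.0002  0.0012] |shift in target frame [ 0.0024 -0.0002  0.0011]
```

View pics/g9.png

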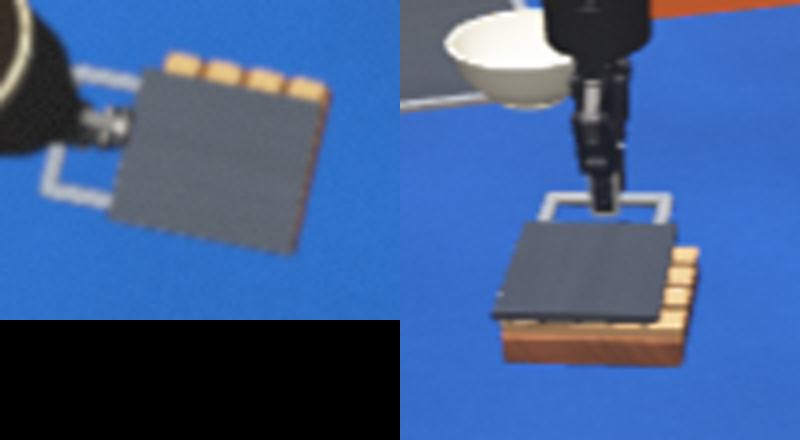

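The griddle is back on the stand, ribs down, with the fingers straddling the bar at (605,205). I'll go deeper this time so that the bar lies well inside the pads.

Emit:
jog_arm --plan '[[[-0.003, -0.034, 0.0035, 0.008, 0, 0, 35], [0, 0, 0, 0.008, 0, 0, 35], [0, 0, 0, 0.006, 0, 0, 35], [0, 0, 0, 0.004, 0, 0, 35], [0, 0, 0, 0, 0, 0, 35]]]'

```text
t: 14.23
tcp_pos: [0.5408, 0.3724, 0.0244]
orientation: [-0.566, -0.423, 0.568, -0.423]
ft_force: [-0.8, 0.1, -0.3]
opening: 0.0301
```

Emit:
jog_arm --plan '[[[0, 0, 0, 0, 0, 0, 0], [0, 0, 0, 0, 0, 0, 0], [0, 0, 0, 0, 0, 0, 0], [0, 0, 0, 0, 0, 0, 0], [0, 0, 0, 0, 0, 0, 0], [0, 0, 0, 0, 0, 0, 0]]]'

```text
t: 14.73
tcp_pos: [0.5416, 0.3731, 0.0264]
orientation: [-0.567, -0.423, 0.567, -0.423]
ft_force: [-0.4, 0.8, -1.7]
opening: 0.0081
```

Emit:
jog_arm --plan '[[[0, 0, 0, -0.01, 0, 0, 0], [0, 0, 0, -0.015, 0, 0.002, 0], [0, 0, 0, -0.015, 0, 0.004, 0], [0, 0, 0, -0.015, 0, 0.005, 0], [0, 0, 0, -0.015, 0, 0.006, 0], [0, 0, 0, -0.015, 0, 0.008, 0], [0, 0, 0, -0.015, 0, 0.01, 0], [0, 0, 0, -0.015, 0, 0.01, 0], [0, 0, 0, 0, 0, 0, 0]]]'

```text
t: 15.48
tcp_pos: [0.5293, 0.3294, 0.1452]
orientation: [0.568, 0.423, -0.565, 0.423]
ft_force: [-0.9, -0.1, -4.3]
opening: 0.0082
```

Emit:
jog_arm --plan '[[[0, 0, 0, -0.015, 0, 0, 0], [0, 0, 0, -0.02, 0, 0, 0], [0, 0, 0, -0.025, 0, 0, 0], [0, 0, 0, -0.025, 0, 0, 0], [0, 0, 0, -0.025, 0, 0, 0], [0, 0, 0, -0.025, 0, 0, 0], [0, 0, 0, -0.025, 0, 0, 0], [0, 0, 0, -0.025, 0, 0, 0], [0, 0, 0, -0.01, 0, 0, 0], [0, 0, 0, 0, 0, 0, 0], [0, 0, 0, 0, 0, 0, 0], [0, 0, 0, 0, 0, 0, 0]]]'

```text
t: 16.48
tcp_pos: [0.528, 0.3298, 0.3339]
orientation: [-0.565, -0.423, 0.568, -0.423]
ft_force: [0.0, 0.6, -4.4]
opening: 0.0081
```

```bash
python3 b.py; python3 - <<'E'
from h import *
from plant import read_camera,sense
p=sense()["tcp_pos"]
im=read_camera("side")["image"][:,:,::-1];cv2.imwrite("pics/s10.png",im)
c=pr("side",p);print("tcp px",c)
# dark grey plate mask below the tcp: blue not dominating, dark
b=im.astype(int);m=((b.max(2)-b.min(2)<35)&(b.mean(2)<115)&(b.mean(2)>50)).astype(np.uint8)
for r in range(int(c[1])-4,int(c[1])+110,4):
    w=np.where(m[r,180:330])[0];print(r,(w.min()+180,w.max()+180,len(w)) if len(w) else 0,end="; ")
bar=p;y=cs(73.5);Z=np.array([0,0,1.])
for d in(40,50,60,70,80,90):
    th=np.radians(d);f=lambda r:(pr("side",bar-r*(np.cos(th)*y+np.sin(th)*Z))).round(1);print("\n",d,"near",f(.045),"far",f(.175),end="")
E
```

```text
t 16.48 p [0.528  0.3298 0.3339] x [-0.003 -0.002 -1.   ] z [-0.285 -0.959  0.003] open 0.0081 F [ 0.   0.6 -4.4] M [ 0.23 -0.05  0.03] q [ 0.87  0.23  0.03 -0.   -1.37  0.41]
tilt -0.17713143765325234 bar [0.52800553 0.32975152 0.32185569] far edge [0.47817963 0.16197291 0.31539676]
tcp px [222.52630905  39.4531211 ]
35 (np.int64(180), np.int64(268), 17); 39 (np.int64(180), np.int64(269), 27); 43 (np.int64(180), np.int64(270), 30); 47 (np.int64(180), np.int64(271), 30); 51 (np.int64(180), np.int64(271), 31); 55 (np.int64(180), np.int64(272), 50); 59 (np.int64(180), np.int64(272), 71); 63 (np.int64(180), np.int64(273), 73); 67 (np.int64(182), np.int64(272), 70); 71 (np.int64(182), np.int64(272), 69); 75 (np.int64(183), np.int64(272), 65); 79 (np.int64(184), np.int64(272), 62); 83 (np.int64(201), np.int64(247), 45); 87 (np.int64(195), np.int64(243), 49); 91 (np.int64(180), np.int64(276), 66); 95 (np.int64(180), np.int64(243), 58); 99 (np.int64(180), np.int64(243), 54); 103 (np.int64(180), np.int64(243), 55); 107 (np.int64(180), np.int64(328), 66); 111 (np.int64(180), np.int64(329), 27); 115 (np.int64(209), np.int64(329), 8); 119 (np.int64(323), np.int64(324), 2); 123 (np.int64(323), np.int64(324), 2); 127 (np.int64(323), np.int64(323), 1); 131 (np.int64(322), np.int64(323), 2); 135 (np.int64(322), np.int64(323), 2); 139 (np.int64(323), np.int64(326), 4); 143 (np.int64(323), np.int64(323), 1); 147 0; 
 40 near [221.4  55.1] far [218.1 102.8]
 50 near [221.9  56.8] far [220.  107.9]
 60 near [222.4  57.9] far [221.9 110.7]
 70 near [222.8  58.4] far [223.7 111.3]
 80 near [223.3  58.4] far [225.3 109.7]
 90 near [223.7  57.8] far [226.8 106.3]
```

The griddle is firmly held (F = -4.4 N, opening 8.1 mm). From the moment and the image, the plate leans at about 60°. I'll yaw -150° so the handle ends up on the left.

Emit:
jog_arm --plan '[[[0.06, 0, 0, 0, 0, 0, 0], [0.12, 0, 0, 0, 0, 0, 0], [0.12, 0, 0, 0, 0, 0, 0], [0.12, 0, 0, 0, 0, 0, 0], [0.12, 0, 0, 0, 0, 0, 0], [0.12, 0, 0, 0, 0, 0, 0], [0.12, 0, 0, 0, 0, 0, 0], [0.12, 0, 0, 0, 0, 0, 0], [0.12, 0, 0, 0, 0, 0, 0], [0.12, 0, 0, 0, 0, 0, 0], [0.12, 0, 0, 0, 0, 0, 0], [0.12, 0, 0, 0, 0, 0, 0]]]'

```text
t: 17.53
tcp_pos: [0.5285, 0.3298, 0.3343]
orientation: [-0.705, 0.038, 0.707, 0.036]
ft_force: [1.0, -0.2, -4.2]
opening: 0.0081
```

Emit:
jog_arm --plan '[[[0.12, 0, 0, 0, 0, 0, 0], [0.12, 0, 0, 0, 0, 0, 0], [0.12, 0, 0, 0, 0, 0, 0], [0.12, 0, 0, 0, 0, 0, 0], [0.12, 0, 0, 0, 0, 0, 0], [0.12, 0, 0, 0, 0, 0, 0], [0.12, 0, 0, 0, 0, 0, 0], [0.12, 0, 0, 0, 0, 0, 0], [0.12, 0, 0, 0, 0, 0, 0], [0.12, 0, 0, 0, 0, 0, 0], [0.06, 0, 0, 0, 0, 0, 0], [0, 0, 0, 0, 0, 0, 0]]]'

```text
t: 18.53
tcp_pos: [0.5284, 0.3297, 0.3344]
orientation: [-0.55, 0.446, 0.55, 0.443]
ft_force: [0.5, 0.0, -3.9]
opening: 0.0079
```

```bash
python3 b.py; python3 - <<'E'
from h import *
# far edge (after tilt) at support centre -65*ys ; give bar target for plate at 110deg: bar = far + .175*(cos70*ys + sin70 Z)
ys=cs(103.6);S=np.array([.545,-.216,.095]);far=S-.055*ys
for d in(70,):
    b=far+.175*(np.cos(np.radians(d))*ys+np.sin(np.radians(d))*np.array([0,0,1]));print("bar",b)
goto([.54,-.165,.36],[0,0,-1],ys)
E
```

```text
t 18.53 p [0.5284 0.3297 0.3344] x [-0.002 -0.003 -1.   ] z [-0.209  0.978 -0.002] open 0.0079 F [ 0.5  0.  -3.9] M [-0.18 -0.07  0.04] q [ 0.87  0.24  0.03  0.   -1.37 -2.23]
tilt 0.13696452291391176 bar [0.52840901 0.32969691 0.32237514] far edge [0.49182552 0.50081271 0.31495686]
bar [ 0.54385873 -0.21128256  0.25944621]
turn [-0.0269 -0.0024 -0.003 ] shift [-0.0242  0.0921 -0.4863] |shift in target frame [-0.0256  0.1051 -0.4836]
```

Emit:
jog_arm --plan '[[[-0.027, 0, 0, -0.002, 0.004, -0.018, 0], [0, 0, 0, -0.002, 0.008, -0.036, 0], [0, 0, 0, -0.002, 0.008, -0.036, 0], [0, 0, 0, -0.002, 0.008, -0.036, 0], [0, 0, 0, -0.002, 0.008, -0.036, 0], [0, 0, 0, -0.002, 0.008, -0.036, 0], [0, 0, 0, -0.002, 0.008, -0.036, 0], [0, 0, 0, -0.002, 0.008, -0.036, 0], [0, 0, 0, -0.002, 0.008, -0.036, 0], [0, 0, 0, -0.002, 0.008, -0.036, 0], [0, 0, 0, -0.002, 0.008, -0.036, 0], [0, 0, 0, -0.002, 0.008, -0.036, 0]]]'

```text
t: 19.53
tcp_pos: [0.5368, -0.0956, 0.3598]
orientation: [-0.557, 0.436, 0.557, 0.435]
ft_force: [1.0, 0.7, -3.5]
opening: 0.0079
```

Emit:
jog_arm --plan '[[[0, 0, 0, 0, 0.008, -0.036, 0], [0, 0, 0, 0, 0.005, -0.025, 0], [0, 0, 0, 0, 0, -0.008, 0], [0, 0, 0, 0, 0, 0, 0], [0, 0, 0, 0, 0, 0, 0]]]'

```text
t: 19.95
tcp_pos: [0.541, -0.1642, 0.3595]
orientation: [-0.556, 0.437, 0.557, 0.436]
ft_force: [-0.1, 0.4, -4.7]
opening: 0.008
```

```bash
python3 b.py
```

```text
t 19.95 p [ 0.541  -0.1642  0.3595] x [-0.002 -0.    -1.   ] z [-0.238  0.971  0.   ] open 0.008 F [-0.1  0.4 -4.7] M [-0.11 -0.07 -0.05] q [ 0.05  0.13 -0.05  0.   -1.4  -1.38]
tilt -0.01450321171591184 bar [ 0.54093709 -0.16422585  0.34746079] far edge [0.49926393 0.00574169 0.3405051 ]
```

Emit:
jog_arm --plan '[[[0, 0.1, 0, 0, 0, 0, 0], [0, 0.1, 0, 0, 0, 0, 0], [0, 0.1, 0, 0, 0, 0, 0], [0, 0.1, 0, 0, 0, 0, 0], [0, 0.1, 0, 0, 0, 0, 0], [0, 0.1, 0, 0, 0, 0, 0], [0, 0.1, 0, 0, 0, 0, 0], [0, 0, 0, 0, 0, 0, 0], [0, 0, 0, 0, 0, 0, 0]]]'

```text
t: 20.7
tcp_pos: [0.5408, -0.1623, 0.3592]
orientation: [0.714, -0.559, -0.334, -0.259]
ft_force: [0.2, -0.1, -4.0]
opening: 0.0079
```

```bash
python3 b.py; python3 - <<'E'
from h import *
from plant import read_camera,sense
s=sense();p=s["tcp_pos"];M=Ro.from_quat(s["orientation"]).as_matrix()
cv2.imwrite("pics/s11.png",read_camera("side")["image"][:,:,::-1]);cv2.imwrite("pics/t11.png",read_camera("top")["image"][:,:,::-1])
ys=cs(103.6);xs=cs(13.6)
bar=p-.008*M[:,0]
for d in(60,75,90,105,120,135):
    th=np.radians(d);u=-np.cos(th)*-ys-np.sin(th)*np.array([0,0,1])  # plate dir from bar
    u=np.cos(th)*ys-np.sin(th)*np.array([0,0,1])
    print(d,[pr("side",bar+u*r+xs*e).round(0) for r,e in((.045,-.055),(.045,.055),(.175,-.055),(.175,.055))])
print(pr("side",bar))
E
```

```text
t 20.7 p [ 0.5408 -0.1623  0.3592] x [ 0.153 -0.625 -0.766] z [-0.187  0.742 -0.643] open 0.0079 F [ 0.2 -0.1 -4. ] M [2.92 0.62 0.05] q [ 0.41  0.03 -0.6   0.75 -1.2  -2.12]
tilt 40.045974174963995 bar [ 0.542593   -0.16982191  0.35002699] far edge [ 0.51093501 -0.04428857  0.23207297]
60 [array([240., 120.]), array([302., 106.]), array([228., 165.]), array([282., 151.])]
75 [array([243., 125.]), array([305., 111.]), array([238., 184.]), array([293., 169.])]
90 [array([247., 129.]), array([309., 114.]), array([249., 200.]), array([306., 183.])]
105 [array([250., 131.]), array([313., 116.]), array([262., 211.]), array([320., 193.])]
120 [array([253., 131.]), array([317., 116.]), array([274., 216.]), array([336., 197.])]
135 [array([256., 128.]), array([321., 114.]), array([287., 214.]), array([352., 193.])]
[278.88156848  93.40306261]
```

```bash
python3 - <<'E'
import cv2,numpy as np
a=cv2.imread("pics/s11.png").astype(int);b=cv2.imread("pics/side0.png").astype(int)
m=(np.abs(a-b).max(2)>40).astype(np.uint8);m=cv2.morphologyEx(m,cv2.MORPH_OPEN,np.ones((3,3)))
for r in range(100,225,6):
    w=np.where(m[r,200:400])[0];print(r,(w.min()+200,w.max()+200,len(w)) if len(w) else 0,end="; ")
print()
for c in range(225,365,8):
    w=np.where(m[:230,c])[0];print(c,w.max() if len(w) else 0,end="; ")
E
```

```text
100 (np.int64(251), np.int64(306), 47); 106 (np.int64(251), np.int64(306), 34); 112 (np.int64(251), np.int64(306), 23); 118 (np.int64(252), np.int64(310), 19); 124 (np.int64(252), np.int64(310), 46); 130 (np.int64(248), np.int64(310), 63); 136 (np.int64(247), np.int64(310), 64); 142 (np.int64(215), np.int64(310), 76); 148 (np.int64(211), np.int64(310), 100); 154 (np.int64(208), np.int64(310), 102); 160 (np.int64(206), np.int64(310), 104); 166 (np.int64(204), np.int64(310), 100); 172 (np.int64(252), np.int64(310), 59); 178 (np.int64(251), np.int64(310), 60); 184 (np.int64(251), np.int64(310), 60); 190 (np.int64(251), np.int64(306), 56); 196 (np.int64(252), np.int64(286), 35); 202 (np.int64(252), np.int64(266), 15); 208 0; 214 0; 220 0; 
225 171; 233 171; 241 171; 249 164; 257 204; 265 202; 273 200; 281 197; 289 195; 297 192; 305 190; 313 0; 321 0; 329 0; 337 0; 345 0; 353 0; 361 0;
```

Emit:
jog_arm --plan '[[[0, 0.1, 0, 0, 0, 0, 0], [0, 0.1, 0, 0, 0, 0, 0], [0, 0.1, 0, 0, 0, 0, 0], [0, 0, 0, 0, 0, 0, 0]]]'

```text
t: 21.13
tcp_pos: [0.541, -0.1639, 0.359]
orientation: [0.755, -0.593, -0.221, -0.171]
ft_force: [-0.2, -0.9, -5.4]
opening: 0.0084
```

```bash
python3 b.py; python3 - <<'E'
from h import *
from plant import read_camera,sense
s=sense();M=Ro.from_quat(s["orientation"]).as_matrix()
a=read_camera("side")["image"][:,:,::-1].astype(int);b=cv2.imread("pics/side0.png").astype(int)
m=(np.abs(a-b).max(2)>40).astype(np.uint8);m=cv2.morphologyEx(m,cv2.MORPH_OPEN,np.ones((3,3)))
for c in range(225,365,8):
    w=np.where(m[:230,c])[0];print(c,w.max() if len(w) else 0,end="; ")
ys=cs(103.6);xs=cs(13.6)
for o in(0,.006):
  bar=s["tcp_pos"]-o*M[:,0]
  for d in(90,95,100,105,110,120):
    th=np.radians(d);u=np.cos(th)*ys-np.sin(th)*np.array([0,0,1])
    print(o,d,[pr("side",bar+u*.175+xs*e).round(0) for e in(-.055,.055)])
goto(np.array([.551,-.2405,.279])+.004*M[:,0],M[:,0],M[:,2])
E
```

```text
t 21.13 p [ 0.541  -0.1639  0.359 ] x [ 0.2   -0.82  -0.537] z [-0.131  0.52  -0.844] open 0.0084 F [-0.2 -0.9 -5.4] M [ 4.17  1.14 -0.2 ] q [ 0.47  0.09 -0.78  1.03 -1.28 -2.42]
tilt 57.55085921964306 bar [ 0.54343859 -0.17376947  0.35253938] far edge [ 0.52186539 -0.08846564  0.20110671]
225 171; 233 171; 241 171; 249 151; 257 166; 265 207; 273 215; 281 212; 289 209; 297 207; 305 204; 313 202; 321 199; 329 0; 337 0; 345 0; 353 0; 361 0; 0 90 [array([251., 205.]), array([308., 188.])]
0 95 [array([255., 210.]), array([312., 192.])]
0 100 [array([259., 214.]), array([317., 196.])]
0 105 [array([264., 217.]), array([322., 198.])]
0 110 [array([268., 219.]), array([327., 200.])]
0 120 [array([276., 222.]), array([338., 202.])]
0.006 90 [array([250., 202.]), array([306., 185.])]
0.006 95 [array([254., 207.]), array([311., 189.])]
0.006 100 [array([258., 210.]), array([316., 193.])]
0.006 105 [array([262., 213.]), array([321., 195.])]
0.006 110 [array([266., 216.]), array([326., 197.])]
0.006 120 [array([275., 219.]), array([336., 199.])]
turn [-0.0009  0.0056 -0.0004] shift [0.112  0.0085 0.0261] |shift in target frame [0.1118 0.0085 0.0267]
```

```bash
cat > arc.py <<'E'
from h import *
from plant import sense
s=sense();R=Ro.from_quat(s["orientation"]);p=s["tcp_pos"]
ys=cs(103.6);Z=np.array([0,0,1.]);S=np.array([.545,-.216,.095]);far=S-.055*ys
def pose(phi,t,dz=0):
    phi,t=np.radians([phi,t]);n=np.sin(phi)*-ys+np.cos(phi)*Z
    bar=far+.175*(np.cos(phi)*ys+np.sin(phi)*Z)+.005*n+dz*Z
    x=-np.cos(t)*Z-np.sin(t)*ys;z=np.cos(t)*ys-np.sin(t)*Z
    return bar+.003*x,Ro.from_matrix(np.c_[x,np.cross(z,x),z])
def rows(seq):
    global R,p
    for a in seq:
        q,T=pose(*a);print(a,"turn",(R.inv()*T).as_rotvec().round(3),"shift",R.inv().apply(q-p).round(4),"tcp",q.round(3));R,p=T,q
import sys
rows(eval(sys.argv[1]))
E
python3 arc.py "[(72,57.5,.01)]+[(72-6*i,57.5-4.8*i,0) for i in range(0,13)]"
```

```text
(72, 57.5, 0.01) turn [0.004 0.005 0.001] shift [0.0978 0.0085 0.0417] tcp [ 0.547 -0.224  0.271]
(72, 57.5, 0) turn [0. 0. 0.] shift [ 0.0054 -0.      0.0084] tcp [ 0.547 -0.224  0.261]
(66, 52.7, 0) turn [-0.    -0.084 -0.   ] shift [-0.0113 -0.      0.0147] tcp [ 0.543 -0.207  0.255]
(60, 47.9, 0) turn [ 0.    -0.084  0.   ] shift [-0.0084  0.      0.0165] tcp [ 0.539 -0.191  0.247]
(54, 43.1, 0) turn [-0.    -0.084  0.   ] shift [-0.0052  0.      0.0178] tcp [ 0.535 -0.175  0.237]
(48, 38.3, 0) turn [ 0.    -0.084  0.   ] shift [-0.0018 -0.      0.0185] tcp [ 0.532 -0.161  0.226]
(42, 33.5, 0) turn [ 0.    -0.084  0.   ] shift [ 0.0016 -0.      0.0185] tcp [ 0.529 -0.148  0.213]
(36, 28.700000000000003, 0) turn [ 0.    -0.084 -0.   ] shift [0.005  0.     0.0179] tcp [ 0.526 -0.136  0.199]
(30, 23.9, 0) turn [-0.    -0.084 -0.   ] shift [ 0.0082 -0.      0.0166] tcp [ 0.523 -0.126  0.184]
(24, 19.1, 0) turn [ 0.    -0.084 -0.   ] shift [0.0111 0.     0.0148] tcp [ 0.521 -0.117  0.168]
(18, 14.300000000000004, 0) turn [-0.    -0.084 -0.   ] shift [0.0137 0.     0.0125] tcp [ 0.519 -0.11   0.151]
(12, 9.5, 0) turn [ 0.    -0.084  0.   ] shift [0.0157 0.     0.0097] tcp [ 0.518 -0.105  0.133]
(6, 4.700000000000003, 0) turn [-0.    -0.084 -0.   ] shift [ 0.0172 -0.      0.0066] tcp [ 0.517 -0.101  0.115]
(0, -0.09999999999999432, 0) turn [-0.    -0.084 -0.   ] shift [ 0.0181 -0.      0.0032] tcp [ 0.517 -0.099  0.097]
```

Emit:
jog_arm --plan '[[[0, 0, 0, 0.015, 0.001, 0.006, 0], [0, 0, 0, 0.0215, 0.002, 0.009, 0], [0, 0, 0, 0.0215, 0.002, 0.009, 0], [0, 0, 0, 0.0215, 0.002, 0.009, 0], [0, 0, 0, 0.0185, 0.0015, 0.0087, 0], [0, 0, 0, 0, 0, 0, 0], [0, 0, 0, 0.0027, 0, 0.0042, 0], [0, 0, 0, 0, 0, 0, 0]]]'

```text
t: 21.85
tcp_pos: [0.5481, -0.2244, 0.2685]
orientation: [0.755, -0.593, -0.221, -0.175]
ft_force: [-1.2, -0.2, -4.5]
opening: 0.008
```

```bash
python3 b.py
```

```text
t 21.85 p [ 0.5481 -0.2244  0.2685] x [ 0.2   -0.817 -0.541] z [-0.127  0.526 -0.841] open 0.008 F [-1.2 -0.2 -4.5] M [ 3.95  0.96 -0.07] q [ 0.25  0.18 -0.93  1.28 -1.07 -2.6 ]
tilt 57.24945620975971 bar [ 0.55051328 -0.23424303  0.26195916] far edge [ 0.52976177 -0.14791747  0.11099137]
```

Emit:
jog_arm --plan '[[[0, 0, 0, 0.004, 0, 0.0065, 0], [0, -0.084, 0, -0.0113, 0, 0.0147, 0], [0, -0.084, 0, -0.0084, 0, 0.0165, 0], [0, -0.084, 0, -0.0052, 0, 0.0178, 0], [0, 0, 0, 0, 0, 0, 0]]]'

```text
t: 22.27
tcp_pos: [0.5372, -0.1731, 0.2386]
orientation: [0.722, -0.564, -0.314, -0.25]
ft_force: [-0.7, 1.9, 3.9]
opening: 0.0083
```

```bash
cat > ang.py <<'E'
from h import *
from plant import read_camera,sense
import sys
st();s=sense();M=Ro.from_quat(s["orientation"]).as_matrix()
im=read_camera("side")["image"][:,:,::-1];cv2.imwrite("pics/%s.png"%sys.argv[1],im)
m=(np.abs(im.astype(int)-cv2.imread("pics/side0.png").astype(int)).max(2)>40).astype(np.uint8);m=cv2.morphologyEx(m,cv2.MORPH_OPEN,np.ones((3,3)))
for c in range(225,385,8):
    w=np.where(m[:300,c])[0];print(c,w.max() if len(w) else 0,end="; ")
ys=cs(103.6);xs=cs(13.6);bar=s["tcp_pos"]-.003*M[:,0];print()
for d in eval(sys.argv[2]):
    th=np.radians(d);u=np.cos(th)*ys-np.sin(th)*np.array([0,0,1]);e=bar+u*.175
    print(d,"far",e.round(3),[pr("side",e+xs*k).round(0) for k in(-.055,.055)])
E
python3 ang.py s13 "(90,100,110,120,126,135)"
```

```text
t 22.27 p [ 0.5372 -0.1731  0.2386] x [ 0.166 -0.657 -0.736] z [-0.172  0.715 -0.677] open 0.0083 F [-0.7  1.9  3.9] M [ 1.8   0.75 -0.38] q [ 0.35  0.13 -0.84  0.96 -0.97 -2.41]
225 171; 233 171; 241 171; 249 151; 257 214; 265 243; 273 259; 281 277; 289 280; 297 249; 305 247; 313 271; 321 267; 329 261; 337 0; 345 0; 353 0; 361 0; 369 0; 377 0; 
90 far [ 0.537 -0.171  0.066] [array([252., 262.]), array([304., 243.])]
100 far [ 0.544 -0.201  0.068] [array([259., 271.]), array([313., 252.])]
110 far [ 0.551 -0.229  0.076] [array([267., 279.]), array([322., 258.])]
120 far [ 0.557 -0.256  0.089] [array([275., 284.]), array([332., 262.])]
126 far [ 0.561 -0.271  0.099] [array([280., 286.]), array([337., 263.])]
135 far [ 0.566 -0.291  0.117] [array([286., 286.]), array([346., 263.])]
```

The plate is past vertical (about 122°) with its far edge on the support and only a light press, so it is going over as wanted.

Emit:
jog_arm --plan '[[[0, -0.084, 0, -0.0018, 0, 0.0185, 0], [0, -0.084, 0, 0.0016, 0, 0.0185, 0], [0, -0.084, 0, 0.005, 0, 0.0179, 0], [0, -0.084, 0, 0.0082, 0, 0.0166, 0], [0, 0, 0, 0, 0, 0, 0]]]'

```text
t: 22.73
tcp_pos: [0.524, -0.125, 0.1832]
orientation: [0.658, -0.516, -0.431, -0.339]
ft_force: [-0.2, 3.0, 3.8]
opening: 0.0078
```

```bash
python3 ang.py s14 "(130,140,150,160)"; python3 arc.py "[(24-4*i,19.1-3.2*i,0) for i in range(7)]"
```

```text
t 22.73 p [ 0.524  -0.125   0.1832] x [ 0.096 -0.387 -0.917] z [-0.218  0.891 -0.399] open 0.0078 F [-0.2  3.   3.8] M [1.66 0.35 0.05] q [ 0.36  0.14 -0.72  0.56 -0.84 -2.1 ]
225 171; 233 171; 241 191; 249 221; 257 239; 265 256; 273 259; 281 277; 289 279; 297 249; 305 247; 313 270; 321 267; 329 260; 337 0; 345 0; 353 0; 361 0; 369 0; 377 0; 
130 far [ 0.55  -0.233  0.052] [array([267., 291.]), array([322., 270.])]
140 far [ 0.555 -0.254  0.073] [array([273., 290.]), array([330., 268.])]
150 far [ 0.559 -0.271  0.098] [array([279., 286.]), array([337., 264.])]
160 far [ 0.562 -0.284  0.126] [array([283., 279.]), array([343., 256.])]
(24, 19.1, 0) turn [ 0.002 -0.082  0.002] shift [0.0109 0.001  0.015 ] tcp [ 0.521 -0.117  0.168]
(20, 15.900000000000002, 0) turn [-0.    -0.056  0.   ] shift [0.009  0.     0.0085] tcp [ 0.52  -0.112  0.157]
(16, 12.700000000000001, 0) turn [ 0.    -0.056  0.   ] shift [ 0.0099 -0.      0.0073] tcp [ 0.519 -0.108  0.145]
(12, 9.5, 0) turn [ 0.    -0.056  0.   ] shift [0.0108 0.     0.006 ] tcp [ 0.518 -0.105  0.133]
(8, 6.300000000000001, 0) turn [-0.    -0.056 -0.   ] shift [ 0.0114 -0.      0.0046] tcp [ 0.517 -0.102  0.121]
(4, 3.1000000000000014, 0) turn [ 0.    -0.056  0.   ] shift [0.0119 0.     0.0031] tcp [ 0.517 -0.1    0.109]
(0, -0.10000000000000142, 0) turn [-0.    -0.056 -0.   ] shift [ 0.0121 -0.      0.0016] tcp [ 0.517 -0.099  0.097]
```

Far edge unmoved, on the support. I'll continue down, stopping just short of flat.

Emit:
jog_arm --plan '[[[0, -0.082, 0, 0.011, 0, 0.015, 0], [0, -0.056, 0, 0.009, 0, 0.0085, 0], [0, -0.056, 0, 0.0099, 0, 0.0073, 0], [0, -0.056, 0, 0.0108, 0, 0.006, 0], [0, -0.056, 0, 0.0114, 0, 0.0046, 0], [0, 0, 0, 0, 0, 0, 0]]]'

```text
t: 23.28
tcp_pos: [0.5163, -0.1029, 0.119]
orientation: [0.584, -0.461, -0.527, -0.412]
ft_force: [0.4, 1.7, -1.0]
opening: 0.0084
```

```bash
python3 ang.py s15 "(165,172,178)"; python3 arc.py "[(4,3.1),(0,0)]"
```

```text
t 23.28 p [ 0.5163 -0.1029  0.119 ] x [ 0.021 -0.105 -0.994] z [-0.235  0.966 -0.107] open 0.0084 F [ 0.4  1.7 -1. ] M [ 0.72 -0.03  0.17] q [ 0.25  0.23 -0.58  0.15 -0.78 -1.69]
225 171; 233 171; 241 220; 249 231; 257 245; 265 256; 273 259; 281 250; 289 281; 297 249; 305 247; 313 272; 321 268; 329 260; 337 0; 345 0; 353 0; 361 0; 369 0; 377 0; 
165 far [ 0.556 -0.267  0.077] [array([276., 294.]), array([333., 272.])]
172 far [ 0.557 -0.271  0.098] [array([277., 287.]), array([335., 264.])]
178 far [ 0.557 -0.273  0.116] [array([278., 279.]), array([337., 257.])]
(4, 3.1) turn [ 0.001 -0.056 -0.004] shift [ 0.0102 -0.0011  0.0039] tcp [ 0.517 -0.1    0.109]
(0, 0) turn [ 0.    -0.054  0.   ] shift [ 0.0121 -0.      0.0016] tcp [ 0.517 -0.099  0.097]
```

Emit:
jog_arm --plan '[[[0, -0.056, 0, 0.01, 0, 0.004, 0], [0, -0.054, 0, 0.009, 0, 0.001, 0], [0, 0, 0, 0, 0, 0, 0]]]'

```text
t: 23.58
tcp_pos: [0.5157, -0.0994, 0.1003]
orientation: [-0.554, 0.437, 0.558, 0.436]
ft_force: [0.9, 2.7, 0.1]
opening: 0.0082
```

Emit:
jog_arm --plan '[[[0, 0, 0, 0.003, 0, 0, 0], [0, 0, 0, 0, 0, 0, 0], [0, 0, 0, 0, 0, 0, 0]]]'

```text
t: 23.83
tcp_pos: [0.516, -0.0987, 0.0983]
orientation: [-0.556, 0.437, 0.557, 0.436]
ft_force: [0.2, -2.4, 0.8]
opening: 0.008
```

```bash
python3 ang.py s16 "(178,180)"
```

```text
t 23.83 p [ 0.516  -0.0987  0.0983] x [-0.002  0.    -1.   ] z [-0.239  0.971  0.001] open 0.008 F [ 0.2 -2.4  0.8] M [-1.27 -0.23 -0.06] q [ 0.18  0.27 -0.51 -0.   -0.79 -1.51]
225 171; 233 171; 241 227; 249 232; 257 246; 265 256; 273 259; 281 277; 289 281; 297 249; 305 274; 313 272; 321 268; 329 260; 337 0; 345 0; 353 0; 361 0; 369 0; 377 0; 
178 far [ 0.557 -0.269  0.095] [array([277., 287.]), array([335., 264.])]
180 far [ 0.557 -0.269  0.101] [array([277., 284.]), array([335., 262.])]
```

Emit:
jog_arm --plan '[[[0, 0, 0, 0.002, 0, 0, 0], [0, 0, 0, 0, 0, 0, 0], [0, 0, 0, 0, 0, 0, 24], [0, 0, 0, 0, 0, 0, 24], [0, 0, 0, 0, 0, 0, 24], [0, 0, 0, 0, 0, 0, 24], [0, 0, 0, 0, 0, 0, 24]]]'

```text
t: 24.47
tcp_pos: [0.5163, -0.098, 0.0958]
orientation: [-0.555, 0.436, 0.557, 0.437]
ft_force: [0.0, 0.7, -0.3]
opening: 0.0205
```

Emit:
jog_arm --plan '[[[0, 0, 0, -0.01, 0, 0, 24], [0, 0, 0, -0.02, 0, 0, 24], [0, 0, 0, -0.03, 0, 0, 24], [0, 0, 0, -0.04, 0, 0, 24], [0, 0, 0, -0.04, 0, 0, 24], [0, 0, 0, -0.03, 0, -0.01, 60], [0, 0, 0, 0, 0, 0, 60]]]'

```text
t: 25.05
tcp_pos: [0.5221, -0.1094, 0.274]
orientation: [0.559, -0.433, -0.554, -0.439]
ft_force: [1.1, -0.3, 0.4]
opening: 0.0434
```

```bash
python3 - <<'E'
from h import *
from plant import read_camera
st()
a=read_camera("top")["image"][:,:,::-1];b=read_camera("side")["image"][:,:,::-1]
cv2.imwrite("pics/t17.png",a);cv2.imwrite("pics/s17.png",b)
# bars/plate model check: mask vs start pictures
ys=cs(103.6);xs=cs(13.6)
for n,im in(("top",a),("side",b)):
    o=cv2.imread(f"pics/{n}0.png");m=(np.abs(im.astype(int)-o.astype(int)).max(2)>30).astype(np.uint8)*255;cv2.imwrite(f"pics/m_{n}.png",m)
A=cv2.resize(a[135:270,270:430],None,fx=2.5,fy=2.5,interpolation=2);B=cv2.resize(b[200:320,180:390],None,fx=1.9,fy=1.9,interpolation=2)
o=np.zeros((max(A.shape[0],B.shape[0]),A.shape[1]+B.shape[1],3),np.uint8);o[:A.shape[0],:A.shape[1]]=A;o[:B.shape[0],A.shape[1]:]=B;print(o.shape)
cv2.imwrite("pics/f17.png",o)
E
```

```text
t 25.05 p [ 0.5221 -0.1094  0.274 ] x [ 0.011  0.003 -1.   ] z [-0.239  0.971 -0.   ] open 0.0434 F [ 1.1 -0.3  0.4] M [-0.01 -0.17 -0.01] q [ 0.16  0.1  -0.27 -0.   -1.19 -1.49]
(338, 799, 3)
```

The viewer's picture limit is used up, so I'll check numerically: warp the views onto the plate-top plane and fit the dark plate.

```bash
cat > chk.py <<'E'
from h import *
import sys
ys=cs(103.6);xs=cs(13.6);S=np.array([.545,-.216,0])
def warp(n,im,z):
    N=300;g=np.array([[S+(i-N/2)*.001*-ys+(N/2-j)*.001*xs+[0,0,z] for i in range(N)] for j in range(N)])
    c=C[n];P=(g@c["R"].T+c["t"])@c["K"].T;uv=(P[...,:2]/P[...,2:]).astype(np.float32)
    return cv2.remap(im,uv[...,0],uv[...,1],1)
for n,f in(("side",sys.argv[1]),("top",sys.argv[2])):
    for z in(.107,):
        w=warp(n,cv2.imread(f),z);cv2.imwrite(f"pics/w_{n}.png",w);g=w.astype(int)
        m=((g.mean(2)<125)&(g.max(2)-g.min(2)<40)).astype(np.uint8);m=cv2.morphologyEx(m,cv2.MORPH_OPEN,np.ones((15,15)))
        k,L,st_,ce=cv2.connectedComponentsWithStats(m)
        for i in range(1,k):
            if st_[i,4]>1500:print(n,"bbox(col=-ys,row=-xs)",st_[i],ce[i].round(0),cv2.minAreaRect(np.argwhere(L==i)[:,::-1].astype(np.float32)))
        for r in range(60,240,15):print("".join("%4d"%v for v in w[r,20:290:10].mean(1)))
E
python3 chk.py pics/s17.png pics/t17.png
```

```text
side bbox(col=-ys,row=-xs) [   74   100   139   112 14882] [143. 155.] ((143.0, 155.5), (111.0, 138.0), 90.0)
side bbox(col=-ys,row=-xs) [ 143  260   64   40 2125] [173. 282.] ((174.5, 279.5), (39.0, 63.0), 90.0)
 119 121 121 122 123 125 124 126 127 127 128 129 129 128 128 127 128 127 126 127 126 126 123 124 122 122 122
 121 123 121 123 122 123 191 248 248 247 247 247 248 249 247 248 248 247 248 249 249 249 249 249 249 248 249
 121 124 123 124 124 124 216 197 198 199 201 202 202 203 204 203 204 204 203 204 204 203 203 203 203 204 204
 122 133 135 137 137 137 105 103 102 102 102 102 102 102 103 103 105 105  94  82 183 173 173 198 197 198 197
 123 195 132 113 116 116 101 102 103 102 101 101 101 101 101 100 100 101 101  77 184 180 119  65 189 200 200
 243 217 134 126 126 123 101  98  98 101 102  98 101  98 100 102 100 102 104  83 200 200 146  64 202 202 200
 235 208 146 234 125 125 103 103 103 102 102 101 102 101 103 102 104 102  87  90 189 199 144  64 198 199 199
 223 209 150 177 148 128 103 102 102 101 101 100 100  99 100 100 100 100 101  86 166 199 138  63 199 200 200
 123 195 133 13
[... 1290 characters left out ...]
59  96 105 132 188 184 108 193 224 120 118 120
 118 190 191 187 108 162 103 107 103  98  98  91  93 101 105 105 106 107 131 190 184 103 194 217 121 121 121
 119 188 191 189 107 163 105 105 104 103 104 103 103 103 102 104 104 104 128 185 178 103 190 220 119 120 118
 120 188 191 190 106 163 105 106 102 103 104 104 100 101 104 104 103 102 133 187 184 103 192 227 121 120 121
 119 191 188 188 186 184 121 105 106 105 105 105 106 104 105 106 106 106 117 114 111 108 192 223 119 119 121
 144 231 190 190 188 183 158 163 165 161 165 168 166 161 166 168 166 161 177 188 187 188 191 218 121 120 119
 141 231 188 185 188 187 185 187 188 186 186 185 186 187 187 186 185 186 185 185 186 187 189 226 120 122 118
```

The fit shows the plate flat at the right height. It is aligned with the stove to about 0° and its centre is about 11 mm from the support's, with the handle left. Next is the dial.

```bash
python3 - <<'E'
from h import *
goto([.4185,-.2445,.2],[0,0,-1],cs(103.6))
w=cv2.imread("pics/w_side.png").mean(2);print("rib profile across own x:",w[98:216:2,95:185].mean(1).round(0).astype(int))
o=cv2.imread("pics/side0.png");print("smooth ref",o[150:168:2,215:240].mean((1,2)).round())
E
```

```text
turn [0.0024 0.0033 0.0036] shift [ 0.0672  0.1306 -0.1084] |shift in target frame [ 0.0681  0.1301 -0.1084]
rib profile across own x: [154 111 101 102 102  89  77  92 102 102 101 101 102 103 103 102  89  77
  94 103 102 102 104 105 104 103 102  90  79  95 102 101 101 101 100 101
 103 103  91  81  97 104 104 103 104 105 105 105 104  93  84  98 104 104
  88  77 134 176 187]
smooth ref [102. 102. 101. 101. 101. 101. 101. 101. 101.]
```

Five dark rib lines show across the plate, so the ribs are up. I'll move over the dial.

Emit:
jog_arm --plan '[[[0.002, 0.003, 0.003, 0, 0.0217, -0.0181, 60], [0, 0, 0, 0, 0.0217, -0.0181, 60], [0, 0, 0, 0, 0.0217, -0.0181, 60], [0, 0, 0, 0, 0.0217, -0.0181, 60], [0, 0, 0, 0, 0.0217, -0.0181, 60], [0, 0, 0, 0, 0.0217, -0.0181, 60], [0, 0, 0, 0.03, 0, 0, 60], [0, 0, 0, 0.037, 0, 0, 60], [0, 0, 0, 0, 0, 0, 60]]]'

```text
t: 25.9
tcp_pos: [0.413, -0.2437, 0.1928]
orientation: [-0.551, 0.44, 0.56, 0.436]
ft_force: [-1.9, 0.2, -1.5]
opening: 0.0512
```

```bash
python3 - <<'E'
from h import *
st();goto([.4185,-.2445,.095],[0,0,-1],cs(103.6))
E
```

```text
t 25.9 p [ 0.413  -0.2437  0.1928] x [-0.014  0.004 -1.   ] z [-0.233  0.972  0.007] open 0.0512 F [-1.9  0.2 -1.5] M [ 0.1   0.34 -0.  ] q [-0.12  0.09 -0.48 -0.   -1.01 -1.21]
turn [-0.0019  0.0067 -0.0124] shift [ 0.0977 -0.0064 -0.0027] |shift in target frame [ 0.0978 -0.0051 -0.0021]
```

Emit:
jog_arm --plan '[[[0, 0, 0, 0, 0, 0, 60], [0, 0, 0, 0.02, -0.002, 0, 60], [0, 0, 0, 0.025, 0, 0, 60], [0, 0, 0, 0.02, 0, 0, 60], [0, 0, 0, 0.012, 0, 0, 60], [0, 0, 0, 0, 0, 0, 60], [0, 0, 0, 0, 0, 0, 60]]]'

```text
t: 26.48
tcp_pos: [0.4205, -0.2443, 0.1233]
orientation: [-0.555, 0.438, 0.557, 0.436]
ft_force: [-0.1, -0.2, 0.4]
opening: 0.0508
```

```bash
python3 - <<'E'
from h import *
st();goto([.4185,-.2445,.095],[0,0,-1],cs(103.6))
E
```

```text
t 26.48 p [ 0.4205 -0.2443  0.1233] x [-0.003 -0.001 -1.   ] z [-0.237  0.971 -0.   ] open 0.0508 F [-0.1 -0.2  0.4] M [ 0.01 -0.07 -0.04] q [-0.12  0.18 -0.57  0.   -0.83 -1.21]
turn [ 0.0021 -0.0001 -0.0033] shift [0.0283 0.0019 0.0003] |shift in target frame [0.0283 0.002  0.0003]
```

Emit:
jog_arm --plan '[[[0, 0, 0, 0.014, 0.0015, 0, 60], [0, 0, 0, 0.01, 0, 0, 60], [0, 0, 0, 0.003, 0, 0, 60], [0, 0, 0, 0, 0, 0, 60], [0, 0, 0, 0, 0, 0, 0], [0, 0, 0, 0, 0, 0, 0], [0, 0, 0, 0, 0, 0, 0], [0, 0, 0, 0, 0, 0, 0], [0, 0, 0, 0, 0, 0, 0]]]'

```text
t: 27.23
tcp_pos: [0.419, -0.2458, 0.0964]
orientation: [0.556, -0.438, -0.556, -0.436]
ft_force: [-0.2, -6.8, 3.1]
opening: 0.0155
```

```bash
python3 - <<'E'
from h import *
st()
E
```

```text
t 27.23 p [ 0.419  -0.2458  0.0964] x [-0.001 -0.002 -1.   ] z [-0.237  0.972 -0.002] open 0.0155 F [-0.2 -6.8  3.1] M [-2.49  0.16  0.03] q [-0.12  0.21 -0.6   0.   -0.76 -1.21]
```

The dial's grip bar is held (15.5 mm). I'll ease the side load by 1 mm and turn clockwise.

Emit:
jog_arm --plan '[[[0, 0, 0, 0, 0, -0.001, 0], [0.08, 0, 0, 0, 0, 0, 0], [0.1, 0, 0, 0, 0, 0, 0], [0.1, 0, 0, 0, 0, 0, 0], [0.1, 0, 0, 0, 0, 0, 0], [0.1, 0, 0, 0, 0, 0, 0], [0.1, 0, 0, 0, 0, 0, 0], [0.1, 0, 0, 0, 0, 0, 0], [0.1, 0, 0, 0, 0, 0, 0], [0, 0, 0, 0, 0, 0, 0]]]'

```text
t: 28.07
tcp_pos: [0.4193, -0.2448, 0.0964]
orientation: [-0.346, 0.617, 0.346, 0.616]
ft_force: [-0.5, 8.5, 9.5]
opening: 0.0153
```

```bash
python3 - <<'E'
from h import *
st()
E
```

```text
t 28.07 p [ 0.4193 -0.2448  0.0964] x [-0.001  0.    -1.   ] z [ 0.521  0.854 -0.   ] open 0.0153 F [-0.5  8.5  9.5] M [3.57 0.1  0.08] q [-0.12  0.21 -0.6  -0.   -0.76 -2.  ]
```

Emit:
jog_arm --plan '[[[0.1, 0, 0, 0, 0, 0.0005, 0], [0.1, 0, 0, 0, 0, 0, 0], [0.1, 0, 0, 0, 0, 0, 0], [0.1, 0, 0, 0, 0, 0, 0], [0.04, 0, 0, 0, 0, 0, 0], [0, 0, 0, 0, 0, 0, 0], [0, 0, 0, 0, 0, 0, 0], [0, 0, 0, 0, 0, 0, 0], [0, 0, 0, 0, 0, 0, 0]]]'

```text
t: 28.82
tcp_pos: [0.4199, -0.2444, 0.0964]
orientation: [-0.205, 0.677, 0.206, 0.677]
ft_force: [0.8, 9.6, 9.0]
opening: 0.0153
```

```bash
python3 - <<'E'
from h import *
from plant import read_camera,sense
st();M=Ro.from_quat(sense()["orientation"]).as_matrix();print("turned",np.radians(103.6)-np.arctan2(M[1,2],M[0,2]))
cv2.imwrite("pics/s18.png",read_camera("side")["image"][:,:,::-1]);cv2.imwrite("pics/t18.png",read_camera("top")["image"][:,:,::-1])
E
python3 chk.py pics/s18.png pics/t18.png | grep bbox
python3 - <<'E'
from h import *
# bystanders: start vs now patches, and dial skirt slope/top of grip bar darkness via warp at z=.107
for n,a,b in(("side","side0","s18"),("top","top0","t18")):
    A=cv2.imread(f"pics/{a}.png").astype(int);B=cv2.imread(f"pics/{b}.png").astype(int)
    for k,X in(("salt",[.529,-.0045,.02]),("mill",[.747,.026,.07]),("spoonhead",[.438,-.002,.01]),("spoonend",[.275,-.012,.01])):
        u,v=pr(n,X).astype(int);print(n,k,np.abs(A-B)[v-12:v+13,u-12:u+13].max(2).mean().round(1))
E
```

```text
t 28.82 p [ 0.4199 -0.2444  0.0964] x [-0.  0. -1.] z [0.831 0.556 0.   ] open 0.0153 F [0.8 9.6 9. ] M [ 3.65 -0.32  0.15] q [-0.12  0.21 -0.6  -0.   -0.76 -2.43]
turned 1.2185798017761877
side bbox(col=-ys,row=-xs) [    0   100   212   200 28813] [111. 200.] ((105.5, 199.5), (199.0, 211.0), 90.0)
top bbox(col=-ys,row=-xs) [  62  102  138   68 5777] [145. 126.] ((130.5, 135.5), (67.0, 137.0), 90.0)
top bbox(col=-ys,row=-xs) [    0   142   104   158 13769] [ 45. 225.] ((51.5, 220.5), (157.0, 103.0), 90.0)
top bbox(col=-ys,row=-xs) [ 258  210   42   90 2621] [284. 254.] ((278.4999694824219, 254.5), (88.99998474121094, 40.99999237060547), 90.0)
top bbox(col=-ys,row=-xs) [ 106  244  151   56 4961] [170. 279.] ((181.0, 271.5), (55.0, 150.0), 90.0)
side salt 36.7
side mill 4.8
side spoonhead 177.3
side spoonend 7.9
top salt 50.3
top mill 7.4
top spoonhead 24.7
top spoonend 43.6
```

```bash
python3 - <<'E'
from h import *
L=lambda f:cv2.imread(f"pics/{f}.png")
# plate: right corners, before/after dial in side view
for X in([.545+.025*.97+.05*.235,-.216-.05*.97,.107],[.545,-.216-.02,.107]):
    u,v=pr("side",X).astype(int);d=np.abs(L("s17").astype(int)-L("s18"))[v-8:v+9,u-8:u+9].max(2);print("plate diff",d.mean().round(1))
# salt/spoon: bright-white / wood blob centroids, start vs every later picture
def cen(im,n,X,wood):
    u,v=pr(n,X).astype(int);w=im[v-25:v+26,u-25:u+26].astype(int)
    m=(w[...,2]-w[...,0]>40) if wood else (w.min(2)>150);y,x=np.nonzero(m);return (m.sum(),x.mean().round(1),y.mean().round(1)) if m.sum() else 0
for n,fs in(("top",("top0","t11","t17","t18")),("side",("side0","s11","s17","s18"))):
    for k,X,wd in(("salt",[.529,-.0045,.02],0),("spoonhead",[.438,-.002,.01],1)):
        print(n,k,[cen(L(f),n,X,wd) for f in fs])
E
```

```text
plate diff 5.8
plate diff 4.7
top salt [(np.int64(283), np.float64(25.4), np.float64(24.5)), (np.int64(284), np.float64(27.1), np.float64(24.2)), 0, (np.int64(205), np.float64(23.0), np.float64(24.7))]
top spoonhead [(np.int64(254), np.float64(25.3), np.float64(27.0)), (np.int64(256), np.float64(25.3), np.float64(27.1)), (np.int64(1805), np.float64(17.6), np.float64(27.1)), (np.int64(310), np.float64(26.9), np.float64(23.2))]
side salt [(np.int64(741), np.float64(29.5), np.float64(34.6)), (np.int64(741), np.float64(29.5), np.float64(34.6)), (np.int64(517), np.float64(21.9), np.float64(26.3)), (np.int64(341), np.float64(28.3), np.float64(19.2))]
side spoonhead [(np.int64(295), np.float64(24.3), np.float64(24.1)), (np.int64(295), np.float64(24.3), np.float64(24.1)), (np.int64(295), np.float64(24.3), np.float64(24.1)), (np.int64(10), np.float64(1.8), np.float64(29.1))]
```

```bash
python3 -c "
from plant import arm
print(arm.close_job())"
```

```text
the job is handed in; nothing more can be done
None
```

The griddle is on the stove's pan support, ribs up and let go, with its handle to the left. The gripper is still holding the dial at the third position. I handed the job in at about 29 s; it reports no verdict.

**What happened**
- **First grasp:** it failed. I gripped the bar too near the fingertips, and it rolled out, dropping the griddle on the worktop behind the stand.
- **Recovery:** I picked it up again by tilting the tool with it and set it back on the stand, briefly pressing it on the stand with about 28 N. I then gripped the bar deeper and carried the griddle to the stove. There I stood its far edge on the support and laid it over past vertical.
- **Dial:** I gripped its bar and turned it clockwise.

**Last checks**
- **Griddle:** a fit in the side view put its centre about 11 mm from the support's, with no measurable turn against the stove. It lay flat, and five rib lines showed on top. It had not visibly moved after I turned the dial.
- **Dial:** the gripper turned 1.22 rad, and the wrist moment of about 0.15 N m matches the spring at the third position. I did not read the dial's own angle in an image.
- **Bystanders:** the mill's image patch was nearly unchanged. The salt dish and spoon were unmoved in the side view partway through, but the arm partly hid them at the end. Their late image numbers disagreed, which I took to be the arm covering them, so I could not fully confirm that they stayed put.

The picture limit was used up before the final placing, so the last checks came from image code, not from viewing.

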